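# Clamp a glued panel strip, then screw the adhesive pots shut

## Robot

A 6-joint arm with a two-finger parallel gripper is mounted at the origin on a cart in front of the work surface, level with it; the furniture and walls round the work are solid. World frame = base frame: x ahead of the robot, y to its left, z up, the work surface at z = 0. Lengths are in m, angles in degrees, forces in N, time in s.
With the tool pointing down it reaches from about 0.25 to 0.725 m from the base axis. Payload 9.7 kg.
Tool frame: the origin (TCP) lies at the very end of the fingers, on their centre line; the grasp point (between the pads) lies 19 mm behind it; x points along the fingers, z is the direction in which the jaws open and shut, and the axes are right-handed (so a half turn about x gives the same grasp; the last joint's range is limited). The gripper opens to 85 mm and grips with 20 to 120 N. Pads are 22 mm wide; open, the fingers measure 114 mm over their backs; the gripper's body (76 mm by 85 mm) begins 54 mm behind the grasp point. The pads swing forward as they close: fully open they stand 13 mm farther back than shut.
Start: joints at [75.401, 4.979, 10.078, 95.1, 0, 90], TCP at [0.139, 0.532, 0.231] pointing down, gripper open.
Joint ranges: [-179.16, 179.16], [-48.56, 103.87], [-65.8, 70.77], [-126.05, 130.52], [-82.76, 87.17], [-180, 180]. Speed limits (degrees/s): [127.2, 127.2, 147.25, 180, 180, 180].

## Interface

Orientations are given as [roll, pitch, yaw] about the fixed x, y, z axes, in that order (R = Rz(yaw) Ry(pitch) Rx(roll)).
In Python, from workcell import sensors, vision, job_done gives the robot as it stands.
- The arm moves only by the tool carry_out, never from a script. Its argument "increments" is a list of rows, each a list of 7 numbers: the turn, a rotation vector about the tool's x, y, z in degrees, then the shift along the tool's x, y, z in mm, then the opening in per cent of the stroke, from 0 (shut) to 100 (fully open). A call has 1 to 12 rows; each row shifts and turns the commanded pose from where the row before left it, along the tool's axes as they then stand; what a row does not reach is not made up. A row lasts 1/8 s, in which the tool goes at most 62.5 mm and 10.7 degrees, less where a joint would pass 70% of its speed; a pose out of reach is approached as far as the arm can. A call is refused whole if a number of a shift passes 62.5 or a number of a turn 10.7, either way. A call with a gripper value outside its range is refused whole. The fingers move at their own pace and stop on an object; "squeeze" is the grip in N (left out, the last holds). Time passes only in rows, so rows that do not move let the fingers close. It gives the time, the measured TCP pose, the force and the opening at its end, in the units of the state.
- sensors.get_obs(): the state, without advancing time (a new reading comes with each control period).
- vision.camera(name): name is "scene" or "top" or "wrist"; returns the picture (384x512x3 uint8, red, green, blue); there is no depth.
- vision.calibration(name): a dict with "camera_matrix" (3x3 intrinsics, pixels), "extrinsics" (4x4, takes a point from world to camera coordinates); the wrist camera has in their place "mount" (4x4, takes a point from camera to tool coordinates, whose origin is the TCP and whose axes are the tool frame's). Camera axes: x right, y up, looking along -z (the intrinsics and any distortion apply to the point x, -y, -z); pixel columns grow to the right and rows downward; lengths in m; the calibration is good to about 2 mm. A picture is of the moment at which its call begins: read the wrist's pose just before it. calibration takes no time and is no camera call.
- job_done(): hands the job in, once; it reports no verdict.
The state is a dict: "time": time; "q": joint angles; "qd": joint speeds; "joint_efforts": joint torques, N m; "ee_pos": TCP position; "tcp_rot": TCP orientation; "wrist_force": force on the tool from outside, world axes, zero at the start; "torque": the same for the moment, N m; "opening": finger opening in m.
Only numpy, scipy, OpenCV 4.12 (cv2) and the standard library are available. Lean on these libraries where they do the work, as an engineer would, in place of code of your own. Each camera call takes 0.05 s, during which the arm holds its last target.

## Task

A stiffening strip has just been glued along the top edge of the upright metal panel. First take every spring clamp parked on the tray's front wall and clip it squarely down over the strip and the panel, spread along the edge at least 60 mm apart. Then close both adhesive pots with their own lids, screwed level and fully home (a lid turned back a little drops onto the start of its thread); knock nothing over.

Things in the scene. Friction and masses are not known exactly. Their poses are not given: they have to be found in the camera images.
- panel_edge (a point): Middle of the top edge of the panel with its glued strip, 115 mm above the worktop: 4 mm sheet plus 4 mm strip, together 8 mm thick, 220 mm long; strip 28 mm deep. x runs across the thickness, y along the edge, z up. Fixed in two bolted wooden blocks.
- tray_wall (a point): Middle of the top edge of the plywood tray's front wall, 62 mm above the worktop, 8 mm thick, 220 mm long along y; x across it. The tray (130 mm deep, 62 mm high, behind that wall) is screwed down.
- clamp_1_pivot (a point): Steel spring clamp, 86 mm tall, 24 mm wide along y, parked astride the tray's 8 mm front wall, jaws down, black handles up; may be absent. Point: centre of its hinge pin. x runs across the jaws (the line on which the handles are squeezed), y along the pin, z up. Jaws end 34 mm below the pin and bite with their lowest 16 mm; parked, the pin is 14 mm above the wall's top.
- clamp_2_pivot (a point): Steel spring clamp, 86 mm tall, 24 mm wide along y, parked astride the tray's 8 mm front wall, jaws down, black handles up; may be absent. Point: centre of its hinge pin. x runs across the jaws (the line on which the handles are squeezed), y along the pin, z up. Jaws end 34 mm below the pin and bite with their lowest 16 mm; parked, the pin is 14 mm above the wall's top.
- clamp_3_pivot (a point): Steel spring clamp, 86 mm tall, 24 mm wide along y, parked astride the tray's 8 mm front wall, jaws down, black handles up; may be absent. Point: centre of its hinge pin. x runs across the jaws (the line on which the handles are squeezed), y along the pin, z up. Jaws end 34 mm below the pin and bite with their lowest 16 mm; parked, the pin is 14 mm above the wall's top.
- clamp_4_pivot (a point): Steel spring clamp, 86 mm tall, 24 mm wide along y, parked astride the tray's 8 mm front wall, jaws down, black handles up; may be absent. Point: centre of its hinge pin. x runs across the jaws (the line on which the handles are squeezed), y along the pin, z up. Jaws end 34 mm below the pin and bite with their lowest 16 mm; parked, the pin is 14 mm above the wall's top.
- clamp_1: Same clamp, same point. Handle pads stand 12 to 54 mm above the pin, leaning outward 0.22 rad, outer faces 48 mm apart at mid-pad, 57 mm at the top. Squeezed to 34 mm over the outside (at most 15 N) they stand parallel and the jaws open from 8 to about 18 mm; let go, the spring shuts them. About 0.1 kg.
- clamp_2: Same clamp, same point. Handle pads stand 12 to 54 mm above the pin, leaning outward 0.22 rad, outer faces 48 mm apart at mid-pad, 57 mm at the top. Squeezed to 34 mm over the outside (at most 15 N) they stand parallel and the jaws open from 8 to about 18 mm; let go, the spring shuts them. About 0.1 kg.
- clamp_3: Same clamp, same point. Handle pads stand 12 to 54 mm above the pin, leaning outward 0.22 rad, outer faces 48 mm apart at mid-pad, 57 mm at the top. Squeezed to 34 mm over the outside (at most 15 N) they stand parallel and the jaws open from 8 to about 18 mm; let go, the spring shuts them. About 0.1 kg.
- clamp_4: Same clamp, same point. Handle pads stand 12 to 54 mm above the pin, leaning outward 0.22 rad, outer faces 48 mm apart at mid-pad, 57 mm at the top. Squeezed to 34 mm over the outside (at most 15 N) they stand parallel and the jaws open from 8 to about 18 mm; let go, the spring shuts them. About 0.1 kg.
- panel: The panel with strip and blocks, fixed; origin on the worktop under panel_edge.
- lid_large_mid (a point): Grey ribbed screw lid, 66 mm across, 22.5 mm high, about 50 g, lying right way up; fits only the large pot. The point is its centre, half-way up, z up. Three lugs project inside its skirt.
- lid_small_mid (a point): Grey ribbed screw lid, 52 mm across, 22.5 mm high, about 50 g, lying right way up; fits only the small pot. The point is its centre, half-way up, z up. Three lugs project inside its skirt.
- pot_large_rim (a point): Centre of the top of the open mouth of the large white adhesive pot: square body 76 mm wide, rim 94 mm above the worktop, round neck 57 mm over the threads with a rounded-off rim, shoulder 27 mm below the rim. z up. The pot sits in a bolted steel holder and cannot move or turn. Takes the 66 mm lid with 2 mm play all round (see pot_large).
- pot_small_rim (a point): Centre of the top of the open mouth of the small white adhesive pot: square body 60 mm wide, rim 84 mm above the worktop, round neck 43 mm over the threads with a rounded-off rim, shoulder 27 mm below the rim. z up. The pot sits in a bolted steel holder and cannot move or turn. Takes the 52 mm lid with 2 mm play all round (see pot_small).
- pot_large: The large pot. Thread: right-handed, three starts, 4.9 mm fall per rad. A lid set on lies with its centre 3 to 6 mm over the rim (clockwise meets a stop rib), or drops straight in. Turned back (anticlockwise) at most 120 deg it reaches the starts; pressed lightly it drops to 1 to 4 mm below the rim, where a stop ends turning back. About 1.0 to 1.5 rad clockwise brings it home and tight: centre 7.6 mm below the rim.
- pot_small: The small pot. Thread: right-handed, three starts, 4.9 mm fall per rad. A lid set on lies with its centre 3 to 6 mm over the rim (clockwise meets a stop rib), or drops straight in. Turned back (anticlockwise) at most 120 deg it reaches the starts; pressed lightly it drops to 1 to 4 mm below the rim, where a stop ends turning back. About 1.0 to 1.5 rad clockwise brings it home and tight: centre 7.6 mm below the rim.
- oil_bottle: Bystander: oil bottle with spout, 53 mm wide, 135 mm tall, behind the panel; origin at its foot. Leave it standing.
Things that resemble listed ones, but are neither listed nor needed, are in the scene too. Leave any red look-alike of the clamp_1 alone.

How it is judged (in metres and radians):
On the way, in this order (a step that is already met when the one before it is completed fails the run):
1. every clamp that is there bites squarely over the glued strip and the panel's top edge (x of clamp_1_pivot in the frame of panel_edge between -0.005 and 0.005 m and y of clamp_1_pivot in the frame of panel_edge between -0.11 and 0.11 m and z of clamp_1_pivot in the frame of panel_edge between 0.002 and 0.025 m and angle between the x axis of each of clamp_1_pivot, clamp_2_pivot, clamp_3_pivot, clamp_4_pivot and the x axis of panel_edge, either way round below 0.3 rad and contact force between each of clamp_1, clamp_2, clamp_3, clamp_4 and panel above 3 N and x of clamp_2_pivot in the frame of panel_edge between -0.005 and 0.005 m and y of clamp_2_pivot in the frame of panel_edge between -0.11 and 0.11 m and z of clamp_2_pivot in the frame of panel_edge between 0.002 and 0.025 m and x of clamp_3_pivot in the frame of panel_edge between -0.005 and 0.005 m and y of clamp_3_pivot in the frame of panel_edge between -0.11 and 0.11 m and z of clamp_3_pivot in the frame of panel_edge between 0.002 and 0.025 m and x of clamp_4_pivot in the frame of panel_edge between -0.005 and 0.005 m and y of clamp_4_pivot in the frame of panel_edge between -0.11 and 0.11 m and z of clamp_4_pivot in the frame of panel_edge between 0.002 and 0.025 m), for 0.2 s.
2. both lids are screwed home on their own pots (horizontal distance between lid_large_mid and pot_large_rim below 0.004 m and z of lid_large_mid in the frame of pot_large_rim below -0.0064 m and angle between the z axis of lid_large_mid and the z axis of pot_large_rim, either way round below 0.08 rad and horizontal distance between lid_small_mid and pot_small_rim below 0.004 m and z of lid_small_mid in the frame of pot_small_rim below -0.0064 m and angle between the z axis of lid_small_mid and the z axis of pot_small_rim, either way round below 0.08 rad), for 0.2 s.
At the end, for the whole second after the job is handed in: Every clamp present grips strip and panel by the spring (over 3 N), pin within 5 mm of the edge's mid-plane and 2 to 25 mm above it, square to 0.3 rad, pins over 50 mm apart; each lid on its own pot, level, centred to 4 mm, its centre at least 6.4 mm below the rim (all of step 1 and all of step 2 and horizontal distance between clamp_1_pivot and clamp_2_pivot above 0.05 m and horizontal distance between each of clamp_1_pivot, clamp_2_pivot and clamp_3_pivot above 0.05 m and horizontal distance between each of clamp_1_pivot, clamp_2_pivot, clamp_3_pivot and clamp_4_pivot above 0.05 m); the robot touches nothing.
It fails at once if the oil bottle is knocked over (angle between oil_bottle's own z axis and vertical above 0.5 rad).
Of clamp_1, clamp_2, clamp_3, clamp_4 only 2 to 4 are there at a start; the rules pass over those that are not, and their reading is None.
At some moment in a run one of lid_large, lid_small may be knocked a few centimetres aside while the robot is not near it.
It also fails if it takes over 210 s, if anything falls off the work surface, if the arm or the gripper's body presses on something with over 40 N, if the wrist force passes 120 N, or if a joint passes its speed limit or range.

## Working session

There is one attempt and no reset: what is moved stays moved. The work goes in short steps, Python scripts to look and compute and a tool call to move; the robot and the scene stay as the last step left them, time stands still between calls to the robot, and variables do not carry over. Pictures are saved under pics/ and viewed, and the job is handed in when it is done.

Besides the shell and the picture viewer there is one more tool, called after "Call:" as a command line: name --pt "numbers of a row" for each row, then --argument value for the rest. carry_out: Moves the arm, as the interface text tells. Its arguments: {"type":"object","properties":{"increments":{"type":"array"},"squeeze":{"type":"number"}},"required":["increments"]}

```bash
ls; mkdir -p pics; cat > h.py <<'E'
import numpy as np, cv2
from workcell import sensors, vision, job_done
from scipy.spatial.transform import Rotation as R
def snap(n,f):
    im=vision.camera(n); cv2.imwrite('pics/'+f+'.png',im[:,:,::-1]); return im
E
python3 - <<'E'
from h import *
print(sensors.get_obs())
snap('scene','s0');snap('top','t0');snap('wrist','w0')
for n in ['scene','top','wrist']: print(n,vision.calibration(n))
E
```

```text
pics
{'time': 0.0, 'q': array([7.53999881e+01, 5.00946108e+00, 1.00330849e+01, 9.51007669e+01,
       1.78155844e-03, 8.99994241e+01]), 'qd': array([ 0.07119028, -0.03615772, -0.02652704, -0.03948434,  0.04912626,
        0.05232508]), 'joint_efforts': array([ 7.96847780e-04, -5.20385921e+01,  4.64802396e+01,  1.62375852e-02,
        3.85457724e-05, -8.87445253e-06]), 'ee_pos': array([0.13856697, 0.53200148, 0.23058655]), 'tcp_rot': array([ 178.67646061,   89.92283628, -105.92297661]), 'wrist_force': array([0.56116498, 0.11425727, 0.03382256]), 'torque': array([-0.01140361,  0.04021117, -0.03935382]), 'opening': 0.08526805885766178}
scene {'camera_matrix': array([[490.74607414,   0.        , 258.57622716],
       [  0.        , 490.74607414, 192.43523678],
       [  0.        ,   0.        ,   1.        ]]), 'extrinsics': array([[ 0.65112694, -0.75894131, -0.0064647 , -0.42559441],
       [ 0.49736269,  0.420243  ,  0.75896388, -0.34022791],
       [-0.5732923 , -0.49739713,  0.65110063, -1.08211421],
       [ 0.        ,  0.        ,  0.        ,  1.        ]])}
top {'camera_matrix'
[... 342 characters left out ...]
      [-8.88450008e-02,  1.42823885e-02,  9.95943060e-01,
        -1.12872685e+00],
       [ 0.00000000e+00,  0.00000000e+00,  0.00000000e+00,
         1.00000000e+00]])}
wrist {'camera_matrix': array([[298.61585005,   0.        , 253.16307586],
       [  0.        , 298.61585005, 192.04242462],
       [  0.        ,   0.        ,   1.        ]]), 'mount': array([[ 1.55967981e-04,  2.88447724e-01, -9.57495632e-01,
        -1.42503907e-01],
       [-5.58343782e-04,  9.57495520e-01,  2.88447599e-01,
         7.27339290e-02],
       [ 9.99999832e-01,  4.89623143e-04,  3.10391636e-04,
        -6.19942398e-04],
       [ 0.00000000e+00,  0.00000000e+00,  0.00000000e+00,
         1.00000000e+00]])}
```

View pics/s0.png

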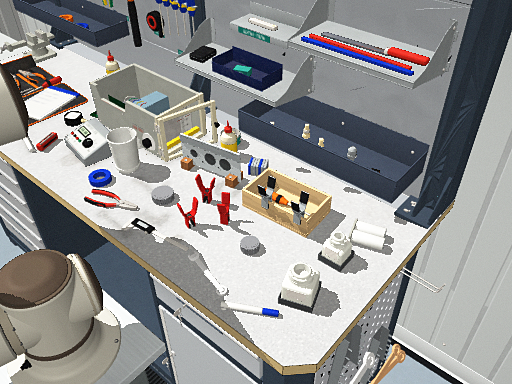

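View pics/t0.png

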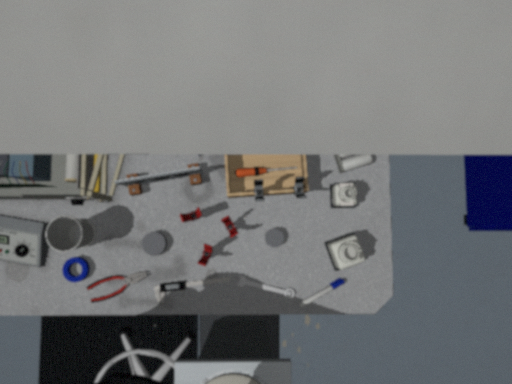

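View pics/w0.png

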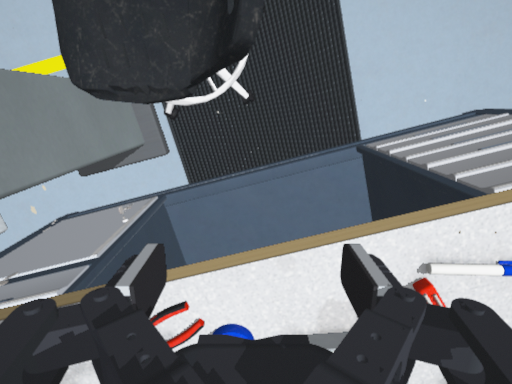

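The scene view shows the panel with its wooden blocks at about (210,158), the tray at about (287,203) with black-handled clamps on its front wall, the pots at (300,285) and (337,247), and the lids at (163,195) and (249,243). There are three red look-alikes. I'll zoom in next.

```bash
python3 - <<'E'
import cv2
s=cv2.imread('pics/s0.png');t=cv2.imread('pics/t0.png')
cv2.imwrite('pics/s0z.png',cv2.resize(s[120:320,140:380],None,fx=3.3,fy=3,interpolation=cv2.INTER_CUBIC)[:600,:800])
cv2.imwrite('pics/t0z.png',cv2.resize(t[140:290,100:380],None,fx=2.8,fy=2.8,interpolation=cv2.INTER_CUBIC))
E
```

```text
(no output)
```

View pics/s0z.png

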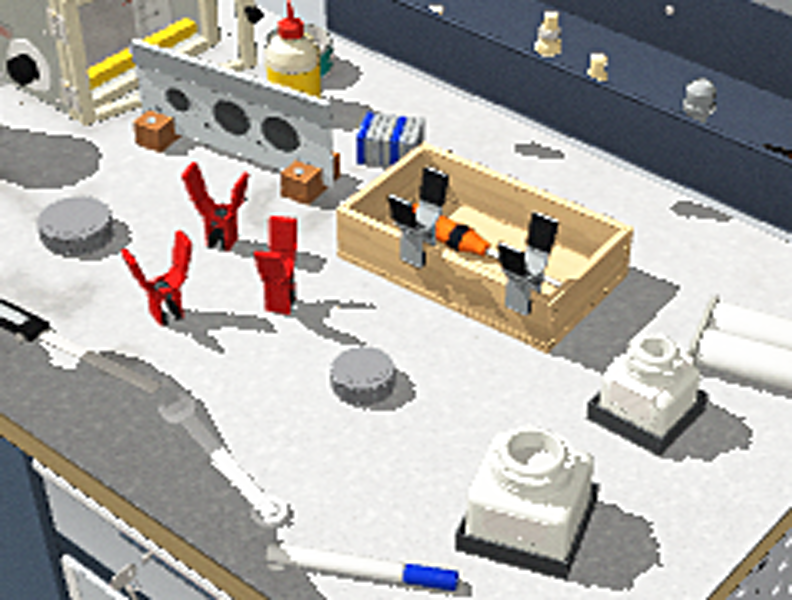

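View pics/t0z.png

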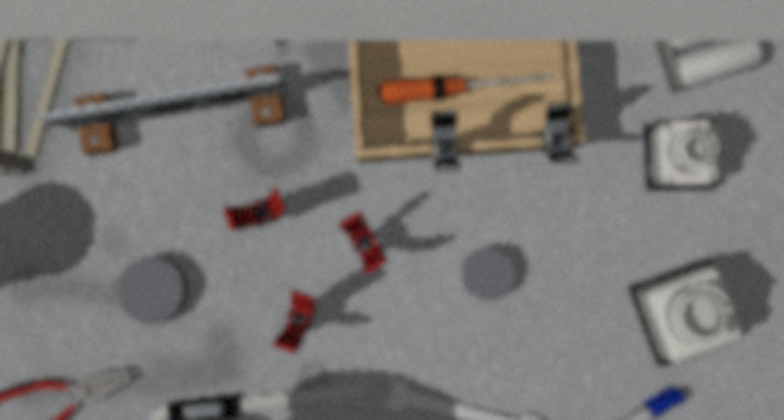

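```bash
cat >> h.py <<'E'
def ray(n,uv,obs=None):
    c=vision.calibration(n);K=np.array(c['camera_matrix'])
    d=np.linalg.inv(K)@np.array([uv[0],uv[1],1.]); d=np.array([d[0],-d[1],-d[2]])
    if n=='wrist':
        M=np.array(c['mount']); T=np.eye(4); T[:3,:3]=R.from_euler('xyz',obs['tcp_rot'],degrees=True).as_matrix(); T[:3,3]=obs['ee_pos']; W=T@M
    else: W=np.linalg.inv(np.array(c['extrinsics']))
    return W[:3,3],W[:3,:3]@d
def onz(n,uv,z,obs=None):
    o,d=ray(n,uv,obs); return o+d*(z-o[2])/d[2]
def two(r1,r2):
    (o1,d1),(o2,d2)=r1,r2
    A=np.stack([d1,-d2],1); s=np.linalg.lstsq(A,o2-o1,rcond=None)[0]
    a=o1+d1*s[0];b=o2+d2*s[1]; return (a+b)/2,np.linalg.norm(a-b)
def proj(n,p,obs=None):
    c=vision.calibration(n);K=np.array(c['camera_matrix'])
    if n=='wrist':
        M=np.array(c['mount']); T=np.eye(4); T[:3,:3]=R.from_euler('xyz',obs['tcp_rot'],degrees=True).as_matrix(); T[:3,3]=obs['ee_pos']; W=np.linalg.inv(T@M)
    else: W=np.array(c['extrinsics'])
    q=W[:3,:3]@np.array(p)+W[:3,3]; v=K@np.array([q[0],-q[1],-q[2]]); return v[:2]/v[2]
E
python3 - <<'E'
from h import *
T=lambda u,v:(100+u/2.8,140+v/2.8)
S=lambda u,v:(140+u/3.3,120+v/3.)
print('sc cam',ray('scene',(256,192))[0],'top',ray('top',(256,192))[0])
for nm,uv,z in [('pL',(50,118),.115),('pR',(285,78),.115),('c1',(444,138),.13),('c2',(561,133),.13),('wallL',(362,155),.062),('wallR',(580,147),.062),('lidA',(152,289),.0225),('lidB',(490,271),.0225),('potL',(695,308),.094),('potS',(697,150),.084),('red1',(254,208),.08),('red2',(363,243),.08),('red3',(296,320),.08)]:
    print(nm,onz('top',T(*uv),z).round(3))
for nm,uv,z in [('pL',(135,42),.115),('pR',(333,102),.115),('wallL',(340,209),.062),('wallR',(553,305),.062),('potL',(532,445),.094),('potS',(656,347),.084),('lidA',(75,214),.0225),('lidB',(363,364),.0225)]:
    print(nm,onz('scene',S(*uv),z).round(3))
E
```

```text
sc cam [-0.17403509 -0.71826329  0.96003459] top [ 0.49562232 -0.04427952  1.17817261]
pL [0.626 0.289 0.115]
pR [0.663 0.077 0.115]
c1 [ 0.606 -0.068  0.13 ]
c2 [ 0.611 -0.173  0.13 ]
wallL [0.597 0.009 0.062]
wallR [ 0.605 -0.2    0.062]
lidA [0.469 0.215 0.022]
lidB [ 0.486 -0.115  0.022]
potL [ 0.453 -0.299  0.094]
potS [ 0.6   -0.307  0.084]
red1 [0.545 0.108 0.08 ]
red2 [0.513 0.007 0.08 ]
red3 [0.442 0.068 0.08 ]
pL [0.625 0.29  0.115]
pR [0.667 0.078 0.115]
wallL [0.597 0.009 0.062]
wallR [ 0.61  -0.207  0.062]
potL [ 0.449 -0.306  0.094]
potS [ 0.601 -0.308  0.084]
lidA [0.473 0.217 0.022]
lidB [ 0.487 -0.113  0.022]
```

```bash
cat >> h.py <<'E'
def pose():
    o=sensors.get_obs(); return o,np.array(o['ee_pos']),R.from_euler('xyz',o['tcp_rot'],degrees=True).as_matrix()
def plan(p,a):
    o,q,M=pose(); a=np.radians(a)
    G=np.array([[0,-np.sin(a),np.cos(a)],[0,np.cos(a),np.sin(a)],[-1,0,0.]])
    rv=np.degrees(R.from_matrix(M.T@G).as_rotvec()); d=np.array(p)-q
    print('t',round(o['time'],2),'pos',q.round(4),'a',np.degrees(np.arctan2(M[1,2],M[0,2])).round(2),'q',np.round(o['q'],1),'F',np.round(o['wrist_force'],1),'open',round(o['opening'],4))
    print('rotvec total',rv.round(2),' shift in tool frame NOW mm',(M.T@d*1000).round(1),' shift in tool frame AFTER turn',(G.T@d*1000).round(1))
E
python3 - <<'E'
from h import *
o,q,M=pose();print(M.round(3))
plan([.56,-.12,.3],0)
S=lambda u,v:(140+u/3.3,120+v/3.)
print('bottle',onz('scene',S(290,95),0.0))
E
```

```text
[[-0.    -0.968  0.252]
 [-0.001  0.252  0.968]
 [-1.     0.    -0.001]]
t 0.15 pos [0.1386 0.5321 0.2307] a 75.4 q [75.4  5.  10.  95.1  0.  90. ] F [ 0.5 -0.7 -0.2] open 0.0852
rotvec total [ 7.54e+01 -5.00e-02  4.00e-02]  shift in tool frame NOW mm [ -68.7 -572.2 -524.9]  shift in tool frame AFTER turn [ -69.3 -652.1  421.4]
bottle [0.76351216 0.22892532 0.        ]
```

Call:
carry_out --pt "9.43 0 0 -10 0 0 100" --pt "9.43 0 0 -10 0 0 100" --pt "9.43 0 0 -10 0 0 100" --pt "9.43 0 0 -10 0 0 100" --pt "9.43 0 0 -10 0 0 100" --pt "9.43 0 0 -10 0 0 100" --pt "9.43 0 0 0 0 0 100" --pt "9.43 0 0 0 0 0 100" --pt "0 0 0 0 -40 10 100" --pt "0 0 0 0 -60 35 100" --pt "0 0 0 0 -60 40 100" --pt "0 0 0 0 -60 40 100"

```text
time: 1.65
ee_pos: [0.2498, 0.3325, 0.2911]
tcp_rot: [-7.3, 90.0, -7.3]
wrist_force: [0.3, 0.4, 0.7]
opening: 0.0852
```

Call:
carry_out --pt "0 0 0 0 -60 40 100" --pt "0 0 0 0 -60 40 100" --pt "0 0 0 0 -60 40 100" --pt "0 0 0 0 -60 40 100" --pt "0 0 0 0 -60 40 100" --pt "0 0 0 0 -60 40 100" --pt "0 0 0 0 -50 40 100" --pt "0 0 0 0 -50 20 100" --pt "0 0 0 0 -30 0 100" --pt "0 0 0 0 0 0 100"

```text
time: 2.9
ee_pos: [0.516, -0.1086, 0.2905]
tcp_rot: [174.4, 89.9, 174.2]
wrist_force: [0.0, 1.2, -0.2]
opening: 0.0853
```

```bash
python3 - <<'E'
from h import *
plan([.60,-.19,.26],0)
E
```

```text
t 2.9 pos [ 0.516  -0.1086  0.2905] a -0.21 q [-11.9   3.7  15.4 101.8  -0.   78.3] F [ 0.   1.2 -0.2] open 0.0853
rotvec total [-0.21 -0.08 -0.01]  shift in tool frame NOW mm [ 30.4 -81.1  84.3]  shift in tool frame AFTER turn [ 30.5 -81.4  84. ]
```

Call:
carry_out --pt "0 0 0 10 -40 42 100" --pt "0 0 0 20 -40 42 100" --pt "0 0 0 0 0 0 100" --pt "0 0 0 0 0 0 100"

```text
time: 3.4
ee_pos: [0.5999, -0.1859, 0.2612]
tcp_rot: [147.2, 89.9, 147.1]
wrist_force: [-0.2, 0.7, 0.7]
opening: 0.0854
```

```bash
python3 - <<'E'
from h import *
plan([.60,-.19,.26],0)
snap('wrist','w1');snap('scene','s1')
E
```

```text
t 3.4 pos [ 0.5999 -0.1859  0.2612] a -0.01 q [-17.2  17.3  27.7 100.5   0.   72.8] F [-0.2  0.7  0.7] open 0.0854
rotvec total [-0.01 -0.05 -0.03]  shift in tool frame NOW mm [ 1.2 -4.1  0.1]  shift in tool frame AFTER turn [ 1.2 -4.1  0.1]
```

View pics/w1.png

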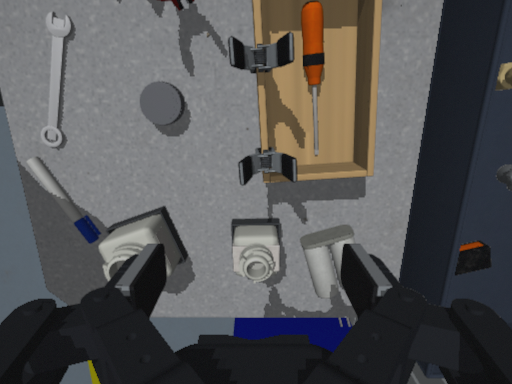

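The wrist view shows two clamps astride the wall, at about (262,55) and (267,165). The small pot mouth is at about (257,265) and the large one at (125,262). I'll zoom in for the pins.

```bash
python3 - <<'E'
import cv2
t=cv2.imread('pics/w1.png')
a=cv2.resize(t[15:205,210:330],None,fx=3,fy=3,interpolation=cv2.INTER_CUBIC)
cv2.imwrite('pics/w1z.png',a)
E
```

```text
(no output)
```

View pics/w1z.png

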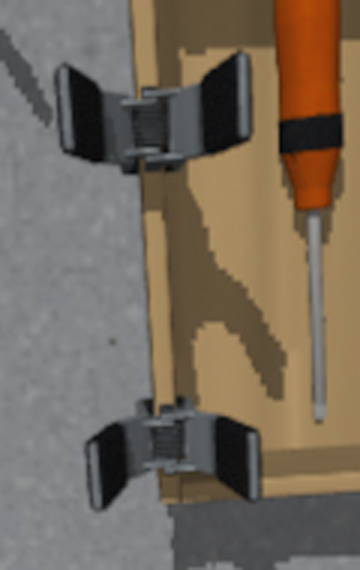

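```bash
python3 - <<'E'
from h import *
o,q,M=pose()
Z=lambda u,v:(210+u/3,15+v/3)
for nm,uv,z in [('Apin',(152,127),.076),('AtopL',(67,111),.13),('AtopR',(247,90),.13),('Bpin',(168,438),.076),('BtopL',(90,475),.13),('BtopR',(256,465),.13),('wall far',(132,0),.062),('wallfarR',(152,0),.062),('wall nearL',(160,500),.062),('wallnearR',(182,500),.062)]:
    print(nm,onz('wrist',Z(*uv),z,o).round(4))
for nm,uv,z in [('potS',(258,267),.084),('potL',(125,261),.094),('lidB',(161,104),.0225)]: print(nm,onz('wrist',uv,z,o).round(4))
E
```

```text
Apin [ 0.6082 -0.0697  0.076 ]
AtopL [ 0.5829 -0.0727  0.13  ]
AtopR [ 0.6333 -0.0673  0.13  ]
Bpin [ 0.6149 -0.1762  0.076 ]
BtopL [ 0.588  -0.1776  0.13  ]
BtopR [ 0.6402 -0.1744  0.13  ]
wall far [ 0.6015 -0.0282  0.062 ]
wallfarR [ 0.6083 -0.0282  0.062 ]
wall nearL [ 0.6127 -0.2038  0.062 ]
wallnearR [ 0.6214 -0.2038  0.062 ]
potS [ 0.6064 -0.3053  0.084 ]
potL [ 0.4506 -0.2911  0.094 ]
lidB [ 0.4874 -0.1154  0.0225]
```

```bash
python3 - <<'E'
from h import *
plan([.608,-.0697,.20],4)
E
```

```text
t 3.5 pos [ 0.5997 -0.1857  0.2629] a 0.02 q [-17.2  17.1  27.7 100.5   0.   72.8] F [-0.   1.1  0.2] open 0.0851
rotvec total [-3.98  0.11  0.03]  shift in tool frame NOW mm [ 62.9 116.    8.2]  shift in tool frame AFTER turn [ 62.9 115.1  16.4]
```

Call:
carry_out --pt "-4 0 0 20 30 0 100" --pt "0 0 0 20 40 8 100" --pt "0 0 0 20 46 8 100" --pt "0 0 0 0 0 0 100" --pt "0 0 0 0 0 0 100"

```text
time: 4.12
ee_pos: [0.6098, -0.0694, 0.2031]
tcp_rot: [-15.5, 89.9, -11.4]
wrist_force: [-0.3, 0.1, 0.3]
opening: 0.0854
```

```bash
python3 - <<'E'
from h import *
plan([.608,-.0697,.090],4)
snap('wrist','w2')
o,_,_=pose()
print(proj('wrist',[.608,-.0697,.076],o),proj('wrist',[.583,-.0697,.13],o),proj('wrist',[.633,-.0697,.13],o))
E
```

```text
t 4.12 pos [ 0.6098 -0.0694  0.2031] a 4.04 q [-6.5 13.3 16.3 92.9 -0.  79.5] F [-0.3  0.1  0.3] open 0.0854
rotvec total [0.04 0.14 0.04]  shift in tool frame NOW mm [ 1.131e+02 -1.000e-01 -2.100e+00]  shift in tool frame AFTER turn [113.1  -0.2  -1.9]
[250.24176554 182.63558219] [216.88615463 198.89423639] [282.45583433 203.13268488]
```

View pics/w2.png

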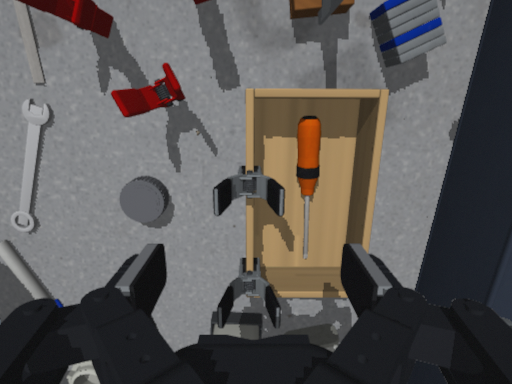

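The pin appears at (249,185), against a prediction of (250,183), so it's consistent. I'll go down and squeeze.

Call:
carry_out --pt "0 0 0 30 0 -2 100" --pt "0 0 0 30 0 0 100" --pt "0 0 0 30 0 0 100" --pt "0 0 0 21 0 0 100" --pt "0 0 0 0 0 0 100" --pt "0 0 0 0 0 0 60" --pt "0 0 0 0 0 0 40" --pt "0 0 0 0 0 0 40" --pt "0 0 0 0 0 0 40" --pt "0 0 0 0 0 0 40" --squeeze 25

```text
time: 5.42
ee_pos: [0.6081, -0.0701, 0.0903]
tcp_rot: [-179.6, 90.0, -175.6]
wrist_force: [0.2, 0.7, -1.1]
opening: 0.0344
```

```bash
python3 - <<'E'
from h import *
plan([.608,-.0697,.090],4)
a=snap('scene','s2')
cv2.imwrite('pics/s2z.png',cv2.resize(a[100:300,140:380,::-1],None,fx=3,fy=3,interpolation=cv2.INTER_CUBIC))
E
```

```text
t 5.42 pos [ 0.6081 -0.0701  0.0903] a 3.97 q [-6.6 13.   3.5 80.5 -0.  79.5] F [ 0.2  0.7 -1.1] open 0.0344
rotvec total [-0.03 -0.    0.  ]  shift in tool frame NOW mm [ 0.3  0.4 -0. ]  shift in tool frame AFTER turn [ 0.3  0.4 -0. ]
```

View pics/s2z.png

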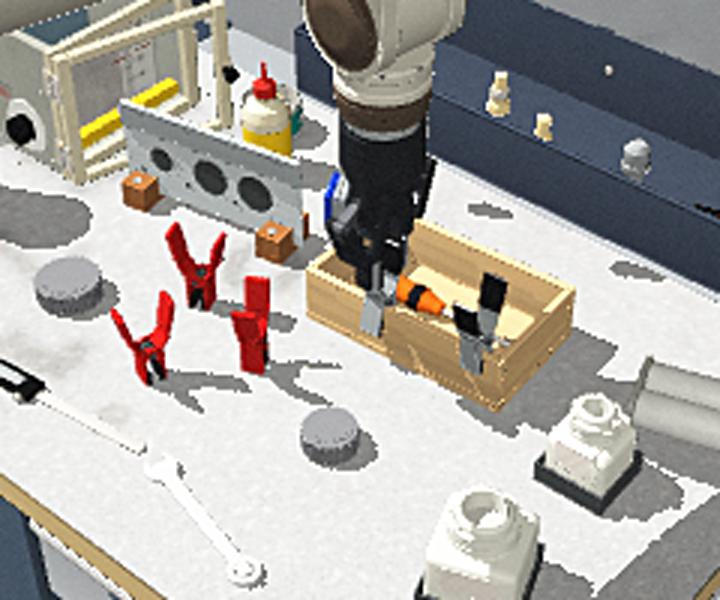

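The fingers hold the handles at 34.4 mm. I'll firm up the grip and lift.

Call:
carry_out --pt "0 0 0 0 0 0 34" --pt "0 0 0 0 0 0 34" --pt "0 0 0 -15 0 0 34" --pt "0 0 0 -30 0 0 34" --pt "0 0 0 -35 0 0 34" --pt "0 0 0 -35 0 0 34" --pt "0 0 0 -30 0 0 34" --pt "0 0 0 0 0 0 34" --squeeze 30

```text
time: 6.48
ee_pos: [0.609, -0.0702, 0.2389]
tcp_rot: [-10.9, 89.7, -7.0]
wrist_force: [-0.2, -0.4, -0.6]
opening: 0.0303
```

```bash
python3 - <<'E'
from h import *
plan([.66,.09,.235],10.4)
snap('wrist','w3')
a=snap('scene','s3')
cv2.imwrite('pics/s3z.png',cv2.resize(a[60:260,140:380,::-1],None,fx=3,fy=3,interpolation=cv2.INTER_CUBIC))
E
```

```text
t 6.47 pos [ 0.609  -0.0702  0.2389] a 3.96 q [-6.6 13.8 21.  96.8 -0.  79.5] F [-0.2 -0.4 -0.6] open 0.0303
rotvec total [-6.44  0.3   0.07]  shift in tool frame NOW mm [  4.1 156.3  61.9]  shift in tool frame AFTER turn [  3.9 148.4  79.1]
```

View pics/s3z.png

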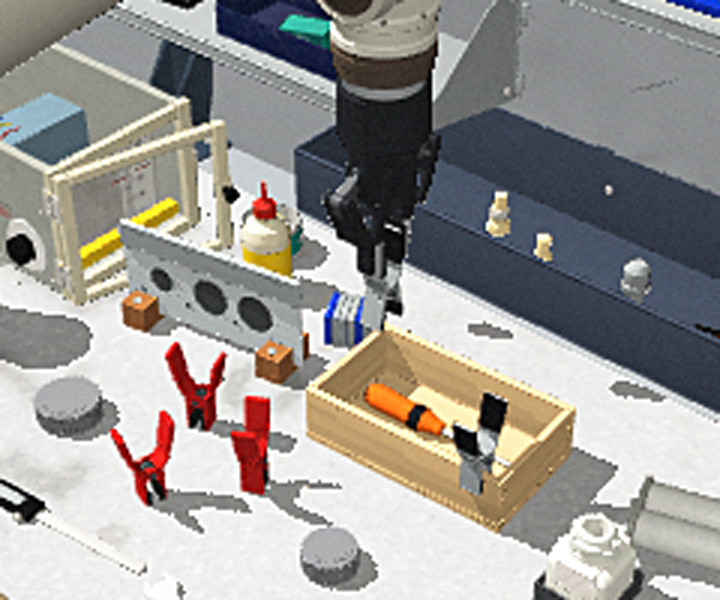

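View pics/w3.png

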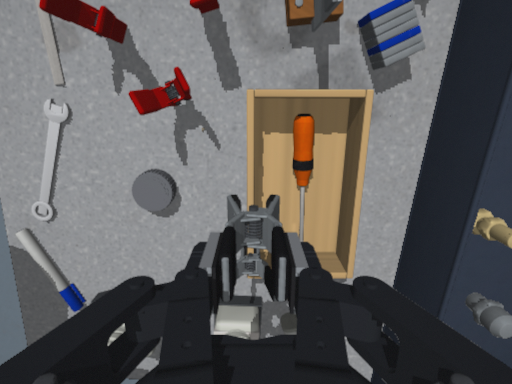

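Call:
carry_out --pt "-6.4 0 0 0 20 8 34" --pt "0 0 0 0 40 22 34" --pt "0 0 0 0 40 25 34" --pt "0 0 0 0 38 20 34" --pt "0 0 0 0 10 4 34" --pt "0 0 0 0 0 0 34" --pt "0 0 0 0 0 0 34"

```text
time: 7.45
ee_pos: [0.6612, 0.088, 0.2351]
tcp_rot: [-156.9, 90.0, -146.6]
wrist_force: [0.3, -0.6, -0.3]
opening: 0.0307
```

```bash
python3 - <<'E'
from h import *
plan([.66,.09,.235],10.4)
a=snap('wrist','w4')
cv2.imwrite('pics/w4z.png',cv2.resize(a[0:280,150:400,::-1],None,fx=2.1,fy=2.1,interpolation=cv2.INTER_CUBIC))
E
```

```text
t 7.45 pos [0.6612 0.088  0.2351] a 10.31 q [ 7.6 22.4 31.3 98.9 -0.  87.3] F [ 0.3 -0.6 -0.3] open 0.0307
rotvec total [-0.09 -0.03  0.01]  shift in tool frame NOW mm [ 0.1  2.2 -0.8]  shift in tool frame AFTER turn [ 0.1  2.2 -0.8]
```

View pics/w4z.png

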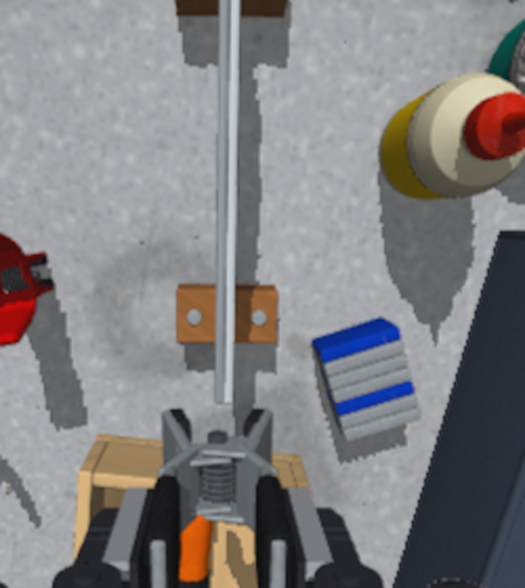

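The panel edge runs near-vertically from about (223,400) to (230,0) in the zoomed picture. I'll measure its sides.

```bash
python3 - <<'E'
from h import *
o,_,_=pose()
g=cv2.imread('pics/w4.png',0).astype(int)
for r in [5,30,60,90,120,150,180,188,192,196]: print(r,g[r,248:270])
a=cv2.imread('pics/w4.png')[0:200,235:285]
cv2.imwrite('pics/w4y.png',cv2.resize(a,None,fx=6,fy=3,interpolation=cv2.INTER_NEAREST))
E
```

```text
5 [ 41  41  42  41  41  53 106 150 153 146 124 126 191 202 197 171  91  40
  41  40  42  41]
30 [112 135 136 127  99 104 131 154 150 144 131 156 202 199 186 144  91  99
  99  98  95  94]
60 [167 168 168 169 170 163 147 157 152 136 135 194 200 195 174 116 103 106
 109 108 106 104]
90 [172 173 174 171 156 134 149 153 146 124 140 199 195 188 154  89 100 101
 103 105 105 105]
120 [151 150 154 158 146 131 152 150 142 146 191 203 194 171 109 100  97  95
  94  96  96  98]
150 [103 104 106 106 119 140 149 143 123 135 198 197 188 150  66  67  64  64
  65  64  65  87]
180 [167 170 172 161 136 140 143 140 135 162 198 191 166 102  99  97  96  98
 103 105 106 103]
188 [166 167 166 155 136 140 142 137 149 189 197 187 156  83  95  96  95  95
  94  95  94  94]
192 [171 172 171 167 155 139 139 137 143 149 145 146 132  93  93  90  89  86
  86  86  85  85]
196 [154 156 154 147 148 151 151 147 145 143 142 141 124  82  86  87  86  86
  86  85  79  52]
```

View pics/w4y.png

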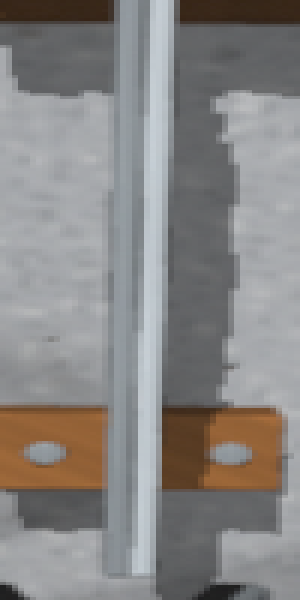

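```bash
python3 - <<'E'
from h import *
o,q,M=pose()
P=[onz('wrist',(u,v),.115,o) for u,v in [(256.0,190),(257.3,90),(258.7,5)]]
for p in P: print(p.round(4))
d=P[2]-P[0]; d/=np.linalg.norm(d); print(d,'yaw',np.degrees(np.arctan2(-d[0],d[1])))
c=P[0]+d*.110; print('centre',c.round(4))
for s in (-.05,-.045,.045): print(s,(c+d*s).round(4))
# width
print(np.linalg.norm(onz('wrist',(251.6,188),.115,o)-onz('wrist',(260.5,188),.115,o)))
# scene check
s=cv2.imread('pics/s0.png')
print(proj('scene',c-d*.11),proj('scene',c+d*.11),proj('scene',c))
# pin in wrist view
print(onz('wrist',(150+217/2.1,480/2.1),.235-.014,o), q)
E
```

```text
[0.665  0.0837 0.115 ]
[0.6503 0.1694 0.115 ]
[0.6401 0.2308 0.115 ]
[-0.16697467  0.98596119  0.        ] yaw 9.611966195401362
centre [0.6466 0.1922 0.115 ]
-0.05 [0.655  0.1429 0.115 ]
-0.045 [0.6541 0.1478 0.115 ]
0.045 [0.6391 0.2366 0.115 ]
0.00814803402902774
[239.04930996 153.66543861] [179.17221772 132.30569973] [208.22866377 142.6709008 ]
[0.66106223 0.09145462 0.221     ] [0.66125727 0.08782967 0.23531938]
```

```bash
python3 - <<'E'
from h import *
plan([.6391,.2366,.235],9.6)
E
```

```text
t 7.5 pos [0.6613 0.0878 0.2353] a 10.29 q [ 7.6 22.4 31.4 98.9 -0.  87.3] F [ 0.1 -0.6 -1. ] open 0.0304
rotvec total [ 0.69 -0.01  0.01]  shift in tool frame NOW mm [  0.3 150.3   4.8]  shift in tool frame AFTER turn [  0.3 150.4   3. ]
```

Call:
carry_out --pt "0.7 0 0 0 20 0 34" --pt "0 0 0 0 40 1 34" --pt "0 0 0 0 40 1 34" --pt "0 0 0 0 35 1 34" --pt "0 0 0 0 15 0 34" --pt "0 0 0 0 0 0 34" --pt "0 0 0 0 0 0 34"

```text
time: 8.38
ee_pos: [0.6394, 0.236, 0.2355]
tcp_rot: [-54.5, 90.0, -44.9]
wrist_force: [0.2, 0.2, -0.8]
opening: 0.0307
```

```bash
python3 - <<'E'
from h import *
plan([.6391,.2366,.143],9.6)
a=snap('wrist','w5')
cv2.imwrite('pics/w5z.png',cv2.resize(a[0:280,150:400,::-1],None,fx=2.1,fy=2.1,interpolation=cv2.INTER_CUBIC))
o,_,_=pose(); print(proj('wrist',[.6391-.0109,.2366+.0641,.115],o))
E
```

```text
t 8.38 pos [0.6394 0.236  0.2355] a 9.59 q [ 20.3  24.8  34.6  99.7  -0.  100.7] F [ 0.2  0.2 -0.8] open 0.0307
rotvec total [-0.01  0.01  0.02]  shift in tool frame NOW mm [92.5  0.7 -0.2]  shift in tool frame AFTER turn [92.5  0.6 -0.2]
[252.37573858 110.48040265]
```

View pics/w5z.png

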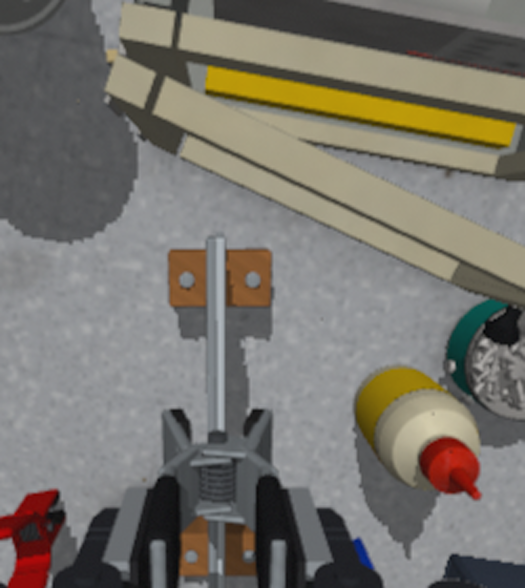

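The panel lies centrally between the open jaws (panel at column 217, spring at 216 in the zoom). I'll lower onto it.

Call:
carry_out --pt "0 0 0 20 0 0 34" --pt "0 0 0 25 0 0 34" --pt "0 0 0 20 0 0 34" --pt "0 0 0 15 0 0 34" --pt "0 0 0 12 0 0 34" --pt "0 0 0 0 0 0 34" --pt "0 0 0 0 0 0 34"

```text
time: 9.3
ee_pos: [0.6393, 0.2374, 0.1441]
tcp_rot: [9.0, 89.9, 18.7]
wrist_force: [-0.1, -1.0, -0.9]
opening: 0.0303
```

```bash
python3 - <<'E'
from h import *
plan([.6391,.2366,.143],9.6)
a=snap('scene','s5')
cv2.imwrite('pics/s5z.png',cv2.resize(a[60:260,120:320,::-1],None,fx=3,fy=3,interpolation=cv2.INTER_CUBIC))
E
```

```text
t 9.3 pos [0.6393 0.2374 0.1441] a 9.66 q [ 20.4  22.7  21.6  88.8  -0.  100.7] F [-0.1 -1.  -0.9] open 0.0303
rotvec total [ 0.06  0.06 -0.01]  shift in tool frame NOW mm [ 1.1 -0.8 -0.3]  shift in tool frame AFTER turn [ 1.1 -0.8 -0.3]
```

View pics/s5z.png

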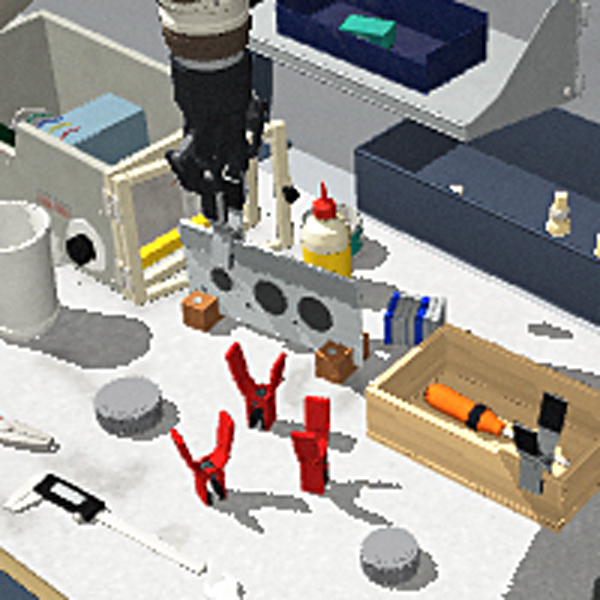

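The clamp is astride the edge and there's no contact force. Releasing.

Call:
carry_out --pt "0 0 0 0 0 0 50" --pt "0 0 0 0 0 0 70" --pt "0 0 0 0 0 0 100" --pt "0 0 0 0 0 0 100" --pt "0 0 0 0 0 0 100" --pt "0 0 0 -15 0 0 100" --pt "0 0 0 -30 0 0 100" --pt "0 0 0 -40 0 0 100" --pt "0 0 0 -30 0 0 100" --pt "0 0 0 0 0 0 100"

```text
time: 10.6
ee_pos: [0.6397, 0.2376, 0.2623]
tcp_rot: [10.4, 89.7, 20.1]
wrist_force: [-0.4, -0.2, -0.5]
opening: 0.0857
```

```bash
python3 - <<'E'
from h import *
plan([.6149,-.1762,.26],4)
a=snap('scene','s6')
cv2.imwrite('pics/s6z.png',cv2.resize(a[60:260,120:320,::-1],None,fx=3,fy=3,interpolation=cv2.INTER_CUBIC))
snap('wrist','w6')
E
```

```text
t 10.6 pos [0.6397 0.2376 0.2623] a 9.66 q [ 20.4  25.8  39.  102.9  -0.  100.7] F [-0.4 -0.2 -0.5] open 0.0857
rotvec total [ 5.66  0.31 -0.07]  shift in tool frame NOW mm [   1.4 -403.8  -93.9]  shift in tool frame AFTER turn [   2.3 -411.1  -53.6]
```

View pics/s6z.png

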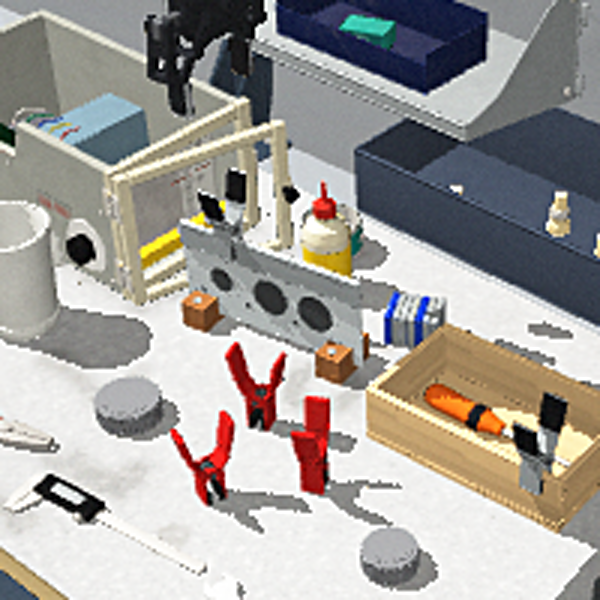

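View pics/w6.png

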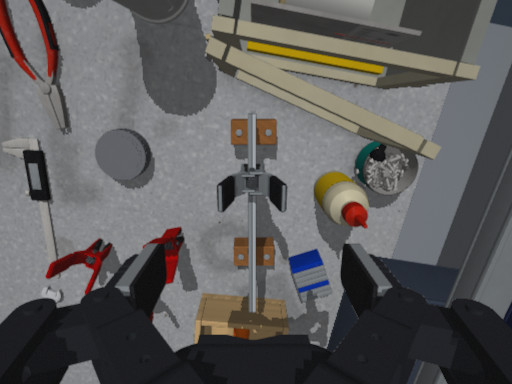

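The first clamp sits squarely on the edge (wrist view (252,182), with the panel running through its middle). Now the second clamp.

Call:
carry_out --pt "5.7 0 0 0 -20 0 100" --pt "0 0 0 0 -45 -5 100" --pt "0 0 0 0 -55 -8 100" --pt "0 0 0 0 -55 -8 100" --pt "0 0 0 0 -55 -8 100" --pt "0 0 0 0 -55 -8 100" --pt "0 0 0 10 -55 -8 100" --pt "0 0 0 20 -45 -8 100" --pt "0 0 0 20 -25 -1 100" --pt "0 0 0 0 0 0 100" --pt "0 0 0 0 0 0 100"

```text
time: 12.08
ee_pos: [0.6153, -0.1745, 0.2083]
tcp_rot: [137.7, 90.0, 141.7]
wrist_force: [0.2, 0.8, -0.4]
opening: 0.0856
```

```bash
python3 - <<'E'
from h import *
plan([.6149,-.1762,.090],4)
snap('wrist','w7')
o,_,_=pose()
print(proj('wrist',[.6149,-.1762,.076],o))
E
```

```text
t 12.07 pos [ 0.6153 -0.1745  0.2083] a 3.97 q [-15.8  17.4  21.9  94.5   0.   70.2] F [ 0.2  0.8 -0.4] open 0.0856
rotvec total [-0.03 -0.03 -0.03]  shift in tool frame NOW mm [118.3  -1.7  -0.5]  shift in tool frame AFTER turn [118.3  -1.7  -0.5]
[251.80542794 183.6517691 ]
```

View pics/w7.png

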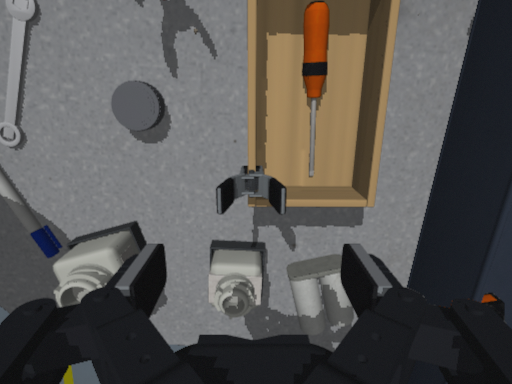

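Call:
carry_out --pt "0 0 0 30 -2 0 100" --pt "0 0 0 30 0 0 100" --pt "0 0 0 30 0 0 100" --pt "0 0 0 28 0 0 100" --pt "0 0 0 0 0 0 100" --pt "0 0 0 0 0 0 60" --pt "0 0 0 0 0 0 40" --pt "0 0 0 0 0 0 34" --pt "0 0 0 0 0 0 34" --pt "0 0 0 0 0 0 34" --pt "0 0 0 0 0 0 34"

```text
time: 13.5
ee_pos: [0.6156, -0.1771, 0.0902]
tcp_rot: [158.4, 90.0, 162.4]
wrist_force: [-0.3, 0.2, -0.3]
opening: 0.0307
```

Call:
carry_out --pt "0 0 0 0 0 0 34" --pt "0 0 0 -15 0 0 34" --pt "0 0 0 -30 0 0 34" --pt "0 0 0 -35 0 0 34" --pt "0 0 0 -35 0 0 34" --pt "0 0 0 -35 0 0 34" --pt "0 0 0 0 0 0 34"

```text
time: 14.38
ee_pos: [0.6165, -0.1774, 0.2446]
tcp_rot: [-20.1, 89.7, -16.1]
wrist_force: [0.8, 0.2, -2.0]
opening: 0.0301
```

```bash
python3 - <<'E'
from h import *
plan([.6541,.1478,.245],9.6)
snap('wrist','w8')
E
```

```text
t 14.38 pos [ 0.6165 -0.1774  0.2446] a 3.96 q [-16.1  18.3  27.1  98.4  -0.   70. ] F [ 0.8  0.2 -2. ] open 0.0301
rotvec total [-5.64  0.32  0.14]  shift in tool frame NOW mm [ -0.7 321.8  60. ]  shift in tool frame AFTER turn [ -0.4 314.4  91.3]
```

View pics/w8.png

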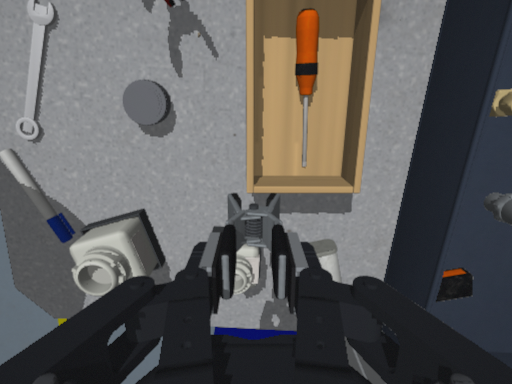

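Call:
carry_out --pt "-5.6 0 0 0 20 6 34" --pt "0 0 0 0 45 13 34" --pt "0 0 0 0 55 16 34" --pt "0 0 0 0 55 16 34" --pt "0 0 0 0 55 16 34" --pt "0 0 0 0 50 15 34" --pt "0 0 0 0 35 9 34" --pt "0 0 0 0 0 0 34" --pt "0 0 0 0 0 0 34"

```text
time: 15.55
ee_pos: [0.6547, 0.1479, 0.2394]
tcp_rot: [-168.0, 89.9, -158.5]
wrist_force: [-0.8, -0.2, -1.2]
opening: 0.0303
```

```bash
python3 - <<'E'
from h import *
plan([.6541,.1478,.143],9.6)
a=snap('wrist','w9')
cv2.imwrite('pics/w9z.png',cv2.resize(a[0:280,150:400,::-1],None,fx=2.1,fy=2.1,interpolation=cv2.INTER_CUBIC))
E
```

```text
t 15.55 pos [0.6547 0.1479 0.2394] a 9.57 q [12.7 23.4 33.1 99.8 -0.  93.2] F [-0.8 -0.2 -1.2] open 0.0303
rotvec total [-0.03 -0.08  0.02]  shift in tool frame NOW mm [96.4  0.1 -0.5]  shift in tool frame AFTER turn [96.4  0.  -0.6]
```

View pics/w9z.png

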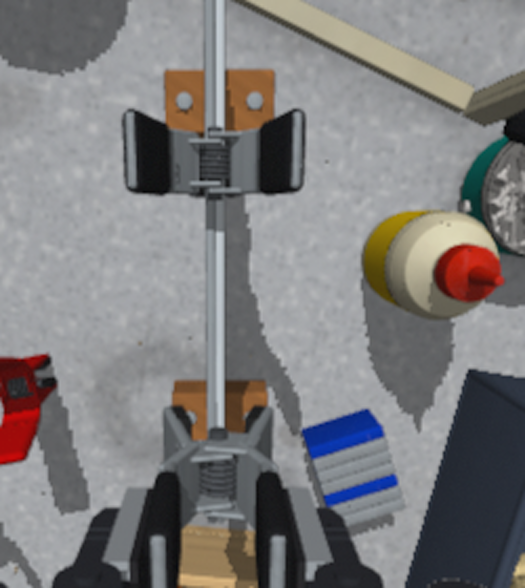

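The panel (column 216) is centred under the spring (217), and the first clamp is visible, square, further along. Lowering.

Call:
carry_out --pt "0 0 0 20 0 0 34" --pt "0 0 0 26 0 0 34" --pt "0 0 0 22 0 0 34" --pt "0 0 0 16 0 0 34" --pt "0 0 0 12 0 0 34" --pt "0 0 0 0 0 0 34" --pt "0 0 0 0 0 0 34"

```text
time: 16.48
ee_pos: [0.6553, 0.1483, 0.1451]
tcp_rot: [1.9, 89.9, 11.5]
wrist_force: [0.2, -0.4, -1.6]
opening: 0.0302
```

Call:
carry_out --pt "0 0 0 0 0 0 50" --pt "0 0 0 0 0 0 70" --pt "0 0 0 0 0 0 100" --pt "0 0 0 0 0 0 100" --pt "0 0 0 0 0 0 100" --pt "0 0 0 -15 0 0 100" --pt "0 0 0 -30 0 0 100" --pt "0 0 0 -40 0 0 100" --pt "0 0 0 -50 0 0 100" --pt "0 0 0 0 0 0 100"

```text
time: 17.73
ee_pos: [0.6559, 0.1485, 0.2853]
tcp_rot: [3.1, 89.5, 12.6]
wrist_force: [-0.4, 0.7, -0.4]
opening: 0.0854
```

```bash
python3 - <<'E'
from h import *
plan([.47,.216,.25],0)
snap('wrist','w10')
a=snap('scene','s10')
cv2.imwrite('pics/s10z.png',cv2.resize(a[120:320,120:380,::-1],None,fx=3,fy=3,interpolation=cv2.INTER_CUBIC))
a=snap('top','t10')
cv2.imwrite('pics/t10z.png',cv2.resize(a[140:290,100:380,::-1],None,fx=2.8,fy=2.8,interpolation=cv2.INTER_CUBIC))
E
```

```text
t 17.73 pos [0.6559 0.1485 0.2853] a 9.56 q [ 12.8  25.2  40.9 105.1  -0.   93.2] F [-0.4  0.7 -0.4] open 0.0854
rotvec total [ 9.56  0.48 -0.07]  shift in tool frame NOW mm [  33.9   97.5 -172.4]  shift in tool frame AFTER turn [  35.3   67.5 -185.9]
```

View pics/s10z.png

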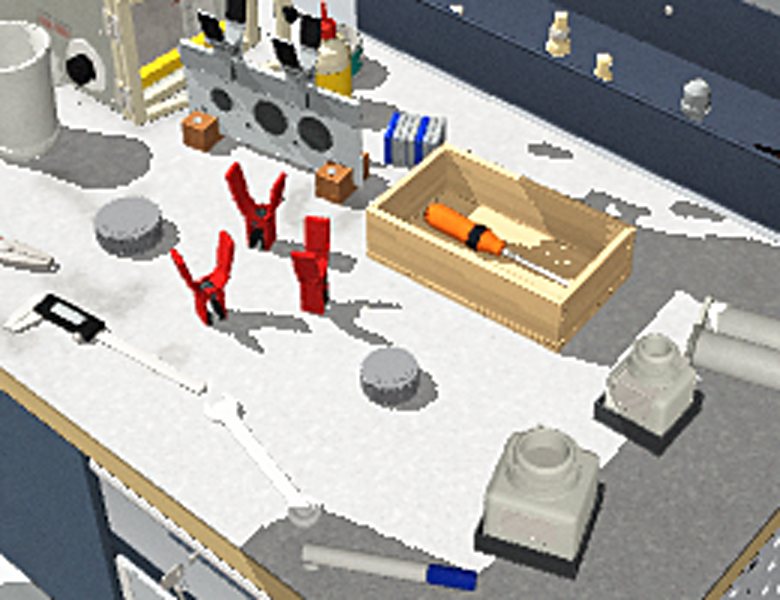

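View pics/w10.png

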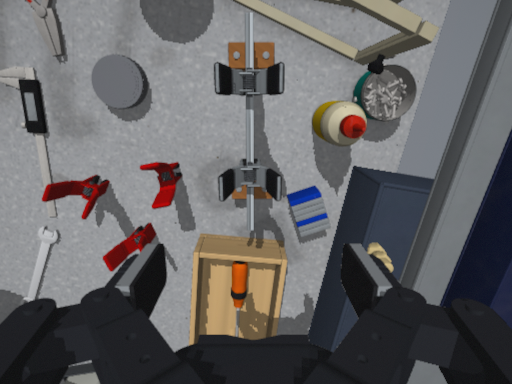

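View pics/t10z.png

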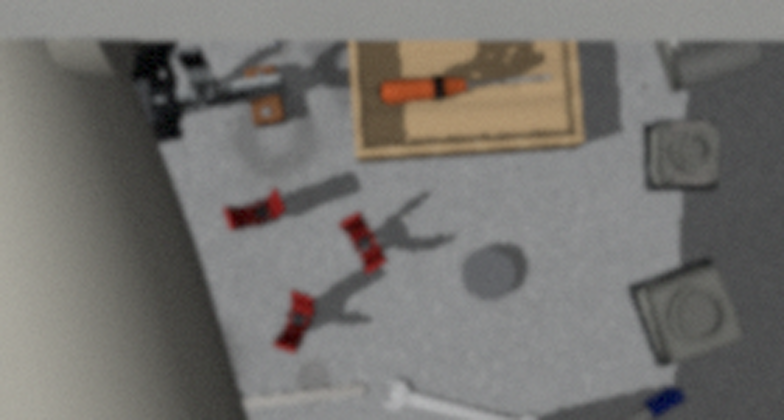

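```bash
python3 - <<'E'
from h import *
c=vision.calibration('wrist');K=c['camera_matrix'];W=np.linalg.inv(c['mount'])
im=cv2.imread('pics/w10.png')
for x,col in [(0,(0,0,255)),(-.013,(0,255,0))]:
  for y in (-.011,.011):
    for z in (-.0425,.0425):
      q=W[:3,:3]@[x,y,z]+W[:3,3]; v=K@[q[0],-q[1],-q[2]]; v=v[:2]/v[2]; print(x,y,z,v.round(1))
      cv2.circle(im,(int(v[0]),int(v[1])),2,col,-1)
cv2.imwrite('pics/w10p.png',cv2.resize(im[220:384,100:400],None,fx=2.6,fy=2.6))
# lid size
o,_,_=pose()
w=cv2.imread('pics/w10.png')
for (u0,u1,v) in [(92,146,82)]: print('lidA diam',np.linalg.norm(onz('wrist',(u0,v),.0225,o)-onz('wrist',(u1,v),.0225,o)))
E
```

```text
0 -0.011 -0.0425 [173.4 264.5]
0 -0.011 0.0425 [331.5 264.4]
0 0.011 -0.0425 [170.1 226.7]
0 0.011 0.0425 [334.7 226.6]
-0.013 -0.011 -0.0425 [166.8 278.1]
-0.013 -0.011 0.0425 [338.1 278. ]
-0.013 0.011 -0.0425 [162.9 237.6]
-0.013 0.011 0.0425 [341.9 237.5]
lidA diam 0.06785018654054968
```

View pics/w10p.png

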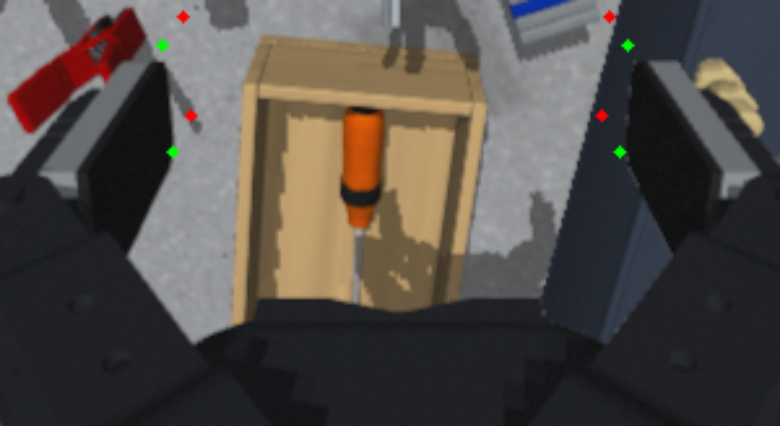

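The two clamps are on the edge about 90 mm apart, and the tray wall is empty. Next is lid A (68 mm across by rays, so the large one), at about (119,82) in the wrist view.

```bash
python3 - <<'E'
from h import *
plan([.471,.216,.20],9.6)
o,_,_=pose(); print(onz('wrist',(119.5,79.5),.0225,o))
E
```

```text
t 17.88 pos [0.655  0.1483 0.279 ] a 9.56 q [ 12.8  25.3  40.3 105.   -0.   93.2] F [-0.9  0.5 -1.1] open 0.0854
rotvec total [-0.04 -0.01  0.  ]  shift in tool frame NOW mm [  79.1   97.4 -170.2]  shift in tool frame AFTER turn [  79.    97.5 -170.2]
[0.47358844 0.2188458  0.0225    ]
```

Call:
carry_out --pt "0 0 0 0 15 -25 100" --pt "0 0 0 0 25 -50 100" --pt "0 0 0 10 25 -50 100" --pt "0 0 0 25 23 -35 100" --pt "0 0 0 25 10 -11 100" --pt "0 0 0 25 0 0 100" --pt "0 0 0 0 0 0 100" --pt "0 0 0 0 0 0 100"

```text
time: 18.88
ee_pos: [0.4702, 0.2164, 0.1947]
tcp_rot: [-164.9, 90.0, -155.4]
wrist_force: [0.6, -0.2, -0.2]
opening: 0.0853
```

```bash
python3 - <<'E'
from h import *
plan([.471,.216,.20],9.6)
snap('wrist','w11')
o,_,_=pose(); print(proj('wrist',[.471,.216,.0225],o))
E
```

```text
t 18.88 pos [0.4702 0.2164 0.1947] a 9.55 q [ 2.470e+01 -1.000e-01  8.000e-01  9.090e+01  0.000e+00  1.052e+02] F [ 0.6 -0.2 -0.2] open 0.0853
rotvec total [-0.05 -0.01  0.  ]  shift in tool frame NOW mm [-5.3 -0.5  0.8]  shift in tool frame AFTER turn [-5.3 -0.5  0.8]
[253.19078175 172.74596447]
```

View pics/w11.png

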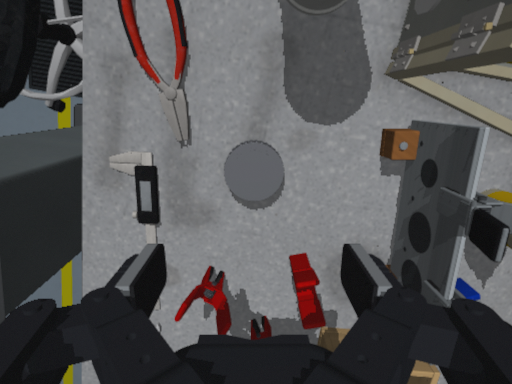

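```bash
cat >> h.py <<'E'
def radial(g,c,rmin,rmax,obs,z,zoom=None,n=120,name='wrist',rad=None):
    pass
E
python3 - <<'E'
from h import *
g=cv2.imread('pics/w11.png',0).astype(int)
print(g[165,215:295]); print(g[130:220,254])
a=cv2.imread('pics/w11.png')[120:230,200:310]
cv2.imwrite('pics/w11z.png',cv2.resize(a,None,fx=5,fy=5,interpolation=cv2.INTER_NEAREST))
E
```

```text
[132 135 135 129 123 124 130 133 126 108  98  97  97  97  96  97  97  97
  97  98  96  98  96  97  96  96  97  96  97  97  97  97  97  98  97  97
  97  97  97  97  97  97  97  97  97  97  97  97  97  97  97  96  97  97
  97  97  97  97  97  98  97  97  97  97  96  97  97  98 110 133 133 134
 132 131 134 134 135 135 133 131]
[115 113 113 115 116 119 119 118 117 109  90  69  84  98  97  97  97  98
  97  92  90  97  97  97  97  97  97  97  97  97  97  97  98  97  98  97
  97  97  97  97  97  98  96  97  97  97  97  97  97  97  97  96  96  97
  97  96  96  96  96  97  97  96  97  97  97  97  97  96  96  96  89  79
  77  81  85  85  83  80  80 109 132 132 137 143 146 146 139 136 135 134]
```

View pics/w11z.png

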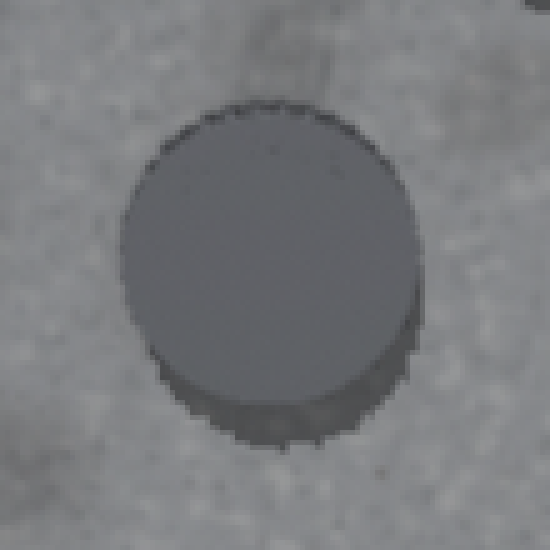

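```bash
sed -i '/^def radial/,$d' h.py; cat >> h.py <<'E'
def lidtop(f,c,obs,z=.0225,tol=5,name='wrist'):
    g=cv2.GaussianBlur(cv2.imread('pics/'+f+'.png',0),(3,3),0).astype(int)
    v=np.median(g[c[1]-5:c[1]+6,c[0]-5:c[0]+6])
    m=(abs(g-v)<tol).astype(np.uint8); m=cv2.morphologyEx(m,cv2.MORPH_OPEN,np.ones((7,7),np.uint8))
    n,l=cv2.connectedComponents(m); k=(l==l[c[1],c[0]]).astype(np.uint8)
    cs,_=cv2.findContours(k,cv2.RETR_EXTERNAL,cv2.CHAIN_APPROX_NONE); cs=max(cs,key=len)[:,0]
    P=np.array([onz(name,p.astype(float),z,obs) for p in cs])
    (x,y),r=cv2.minEnclosingCircle(P[:,:2].astype(np.float32)*1000)
    A=np.c_[2*P[:,:2],np.ones(len(P))]; s=np.linalg.lstsq(A,(P[:,:2]**2).sum(1),rcond=None)[0]
    return s[:2], np.sqrt(s[2]+s[0]**2+s[1]**2)*2, (x,y,r)
E
python3 - <<'E'
from h import *
o,_,_=pose()
print(lidtop('w11',(254,171),o))
plan([.471,.216,.20],9.6)
E
```

```text
(array([0.47104311, 0.21702552]), np.float64(0.06202726822826017), (471.1092529296875, 217.33270263671875, 31.970510482788086))
t 18.93 pos [0.4704 0.2165 0.195 ] a 9.54 q [ 2.470e+01 -1.000e-01  8.000e-01  9.090e+01 -0.000e+00  1.052e+02] F [ 0.4 -0.5 -0.2] open 0.0857
rotvec total [-0.06  0.03 -0.01]  shift in tool frame NOW mm [-5.  -0.5  0.5]  shift in tool frame AFTER turn [-5.  -0.5  0.5]
```

Lid A is centred at (0.471, 0.217), practically under the tool. Going down and gripping.

Call:
carry_out --pt "0 0 0 25 0.5 0.5 100" --pt "0 0 0 40 0 0 100" --pt "0 0 0 40 0 0 100" --pt "0 0 0 35 0 0 100" --pt "0 0 0 25 0 0 100" --pt "0 0 0 15 0 0 100" --pt "0 0 0 12 0 0 100" --pt "0 0 0 4 0 0 100" --pt "0 0 0 0 0 0 100" --pt "0 0 0 0 0 0 100"

```text
time: 20.18
ee_pos: [0.4709, 0.2173, -0.001]
tcp_rot: [16.0, 89.9, 25.5]
wrist_force: [-0.4, 0.1, 0.2]
opening: 0.0854
```

Call:
carry_out --pt "0 0 0 0 0 0 85" --pt "0 0 0 0 0 0 75" --pt "0 0 0 0 0 0 70" --pt "0 0 0 0 0 0 70" --pt "0 0 0 0 0 0 70" --pt "0 0 0 0 0 0 70" --squeeze 40

```text
time: 20.92
ee_pos: [0.4708, 0.2172, -0.0007]
tcp_rot: [16.1, 89.9, 25.6]
wrist_force: [-2.1, -1.0, 7.0]
opening: 0.0661
```

Gripped at 66.1 mm. I'll lift it and travel to view the pots.

Call:
carry_out --pt "0 0 0 -4 0 0 70" --pt "0 0 0 -15 0 0 70" --pt "0 0 0 -35 0 0 70" --pt "0 0 0 -45 0 0 70" --pt "0 0 0 -45 0 0 70" --pt "0 0 0 -45 -10 0 70" --pt "0 0 0 -30 -30 -3 70" --pt "0 0 0 0 -50 -8 70" --pt "0 0 0 0 -55 -9 70" --pt "0 0 0 0 -55 -9 70" --pt "0 0 0 0 -55 -9 70" --pt "0 0 0 0 -55 -9 70"

```text
time: 22.42
ee_pos: [0.4753, -0.0982, 0.2184]
tcp_rot: [-18.1, 89.9, -8.5]
wrist_force: [-0.6, -0.0, -0.6]
opening: 0.0661
```

Call:
carry_out --pt "0 0 0 0 -55 -9 70" --pt "0 0 0 0 -55 -9 70" --pt "0 0 0 0 -55 -9 70" --pt "0 0 0 0 -45 -9 70" --pt "0 0 0 0 -30 -5 70" --pt "0 0 0 0 -15 0 70" --pt "0 0 0 0 0 0 70" --pt "0 0 0 0 0 0 70"

```text
time: 23.42
ee_pos: [0.4778, -0.3536, 0.2177]
tcp_rot: [37.2, 90.0, 46.8]
wrist_force: [-1.0, -1.0, -0.2]
opening: 0.0658
```

```bash
python3 - <<'E'
from h import *
plan([.47,-.36,.25],9.6)
snap('wrist','w12'); snap('scene','s12')
E
```

```text
t 23.43 pos [ 0.4778 -0.3536  0.2177] a 9.61 q [-36.5  10.9  15.2  94.3   0.   43.9] F [-1.  -1.  -0.2] open 0.0658
rotvec total [ 0.01  0.01 -0.01]  shift in tool frame NOW mm [-32.4  -5.   -8.7]  shift in tool frame AFTER turn [-32.3  -5.   -8.8]
```

View pics/w12.png

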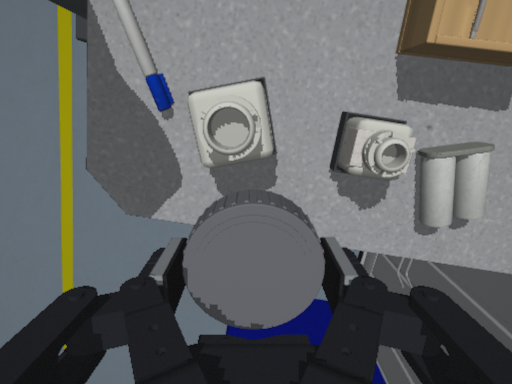

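The wrist view shows the held lid, the large pot mouth at about (232,127) and the small one at about (390,153). I'll zoom in on them.

```bash
python3 - <<'E'
import cv2
t=cv2.imread('pics/w12.png')
a=cv2.resize(t[80:175,185:280],None,fx=6,fy=6,interpolation=cv2.INTER_CUBIC);cv2.imwrite('pics/w12a.png',a)
a=cv2.resize(t[105:190,330:425],None,fx=6,fy=6,interpolation=cv2.INTER_CUBIC);cv2.imwrite('pics/w12b.png',a)
a=cv2.resize(t[185:345,170:340],None,fx=3.5,fy=3.5,interpolation=cv2.INTER_CUBIC);cv2.imwrite('pics/w12c.png',a)
E
```

```text
(no output)
```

View pics/w12a.png

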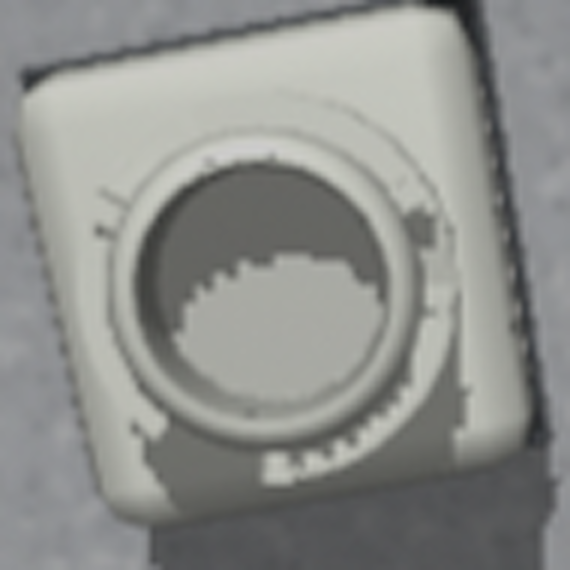

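View pics/w12b.png

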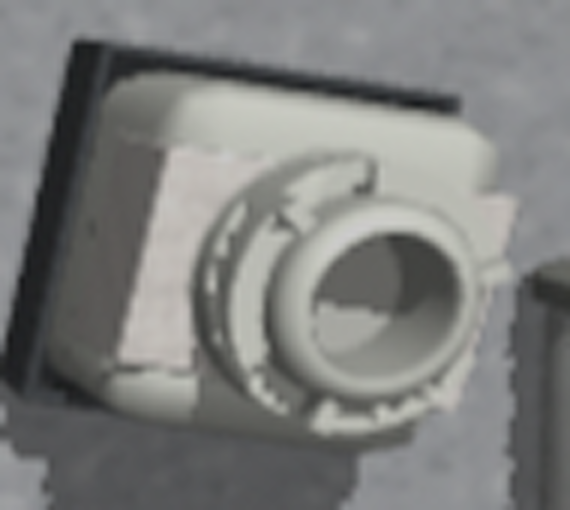

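View pics/w12c.png

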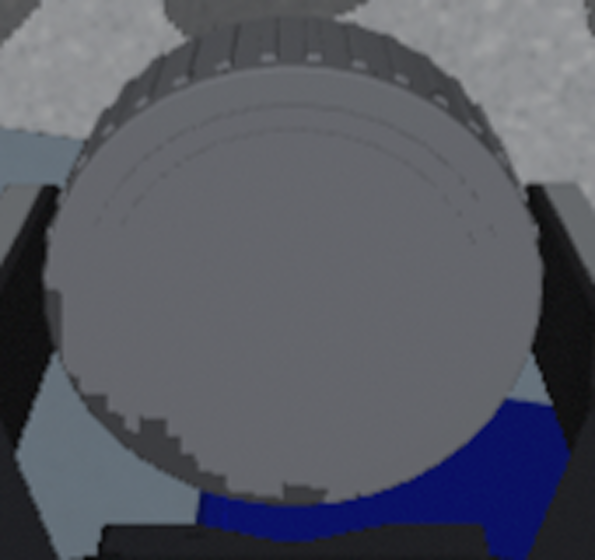

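```bash
python3 - <<'E'
from h import *
o,q,M=pose()
def mid(pts,f,off,z):
    P=np.array([onz('wrist',(off[0]+(u+.5)/f-.5,off[1]+(v+.5)/f-.5),z,o) for u,v in pts])
    return ((P[0]+P[1])/2+(P[2]+P[3])/2)/2, np.linalg.norm(P[0]-P[1]),np.linalg.norm(P[2]-P[3])
print('L outer',mid([(110,289),(420,289),(265,128),(265,450)],6,(185,80),.092))
print('L inner',mid([(138,289),(390,289),(264,163),(264,415)],6,(185,80),.092))
print('S outer',mid([(275,300),(478,300),(376,200),(376,400)],6,(330,105),.082))
print('S inner',mid([(312,300),(462,300),(387,232),(387,370)],6,(330,105),.082))
r=mid([(45,284),(542,284),(293,65),(293,503)],3.5,(170,185),q[2]+.0232); print('lid',r, 'rel tool',(M.T@(r[0]-q)*1000).round(1))
print(q)
E
```

```text
L outer (array([ 0.44857637, -0.30720498,  0.092     ]), np.float64(0.0455102030016436), np.float64(0.04640796828336586))
L inner (array([ 0.44841509, -0.30711624,  0.092     ]), np.float64(0.03699538079709394), np.float64(0.036310299156773425))
S outer (array([ 0.60266079, -0.30681899,  0.082     ]), np.float64(0.03172869948404997), np.float64(0.03174793728766827))
S inner (array([ 0.60432121, -0.30655015,  0.082     ]), np.float64(0.023444920288356676), np.float64(0.021915363357581676))
lid (array([ 0.47817292, -0.35268333,  0.24089776]), np.float64(0.06401800128951396), np.float64(0.06396568131082404)) rel tool [-23.2   0.8   0.5]
[ 0.47783381 -0.35358556  0.21769776]
```

```bash
python3 - <<'E'
from h import *
o,q,M=pose()
t=np.array([.4485,-.3072,.11])-M[:,1]*.0008-M[:,2]*.0005
t[2]=.11; print(t); plan(t,9.6)
E
```

```text
[ 0.44814095 -0.3080724   0.11      ]
t 23.52 pos [ 0.4778 -0.3536  0.2177] a 9.63 q [-36.5  10.9  15.2  94.2   0.   43.9] F [ 0.  -0.4 -1.1] open 0.0657
rotvec total [0.03 0.02 0.01]  shift in tool frame NOW mm [107.7  49.9 -21.7]  shift in tool frame AFTER turn [107.7  49.8 -21.7]
```

Call:
carry_out --pt "0 0 0 0 20 -8 70" --pt "0 0 0 10 20 -8 70" --pt "0 0 0 25 10 -6 70" --pt "0 0 0 30 0 0 70" --pt "0 0 0 25 0 0 70" --pt "0 0 0 15 0 0 70" --pt "0 0 0 0 0 0 70" --pt "0 0 0 0 0 0 70" --pt "0 0 0 0 0 0 70"

```text
time: 24.65
ee_pos: [0.448, -0.3093, 0.1134]
tcp_rot: [-44.6, 89.9, -35.0]
wrist_force: [-0.1, -0.6, -1.1]
opening: 0.0654
```

```bash
python3 - <<'E'
from h import *
plan([ 0.4481, -0.3081, 0.11 ],9.6)
snap('wrist','w13'); a=snap('scene','s13')
cv2.imwrite('pics/s13z.png',cv2.resize(a[150:350,220:400,::-1],None,fx=3,fy=3,interpolation=cv2.INTER_CUBIC))
E
```

```text
t 24.65 pos [ 0.448  -0.3093  0.1134] a 9.56 q [-34.6   3.4  -4.6  81.9  -0.   45.8] F [-0.1 -0.6 -1.1] open 0.0654
rotvec total [-0.04  0.06  0.06]  shift in tool frame NOW mm [3.4 1.2 0.3]  shift in tool frame AFTER turn [3.4 1.2 0.3]
```

View pics/s13z.png

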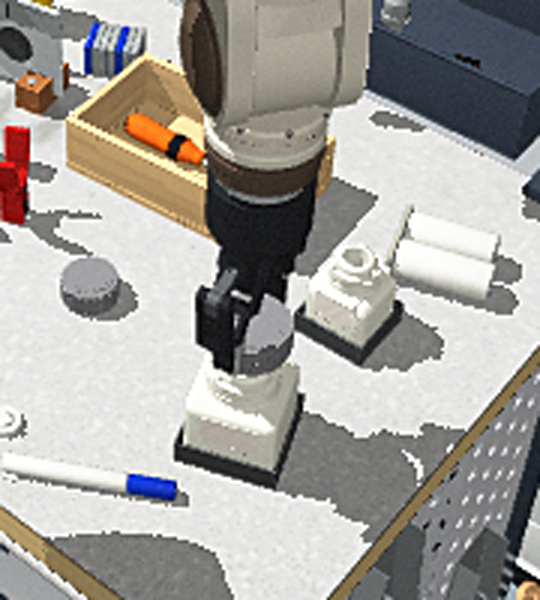

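The lid hangs over the large pot. Lowering gently.

Call:
carry_out --pt "0 0 0 8 1.2 0.3 70" --pt "0 0 0 6 0 0 70" --pt "0 0 0 4 0 0 70" --pt "0 0 0 3 0 0 70" --pt "0 0 0 2 0 0 70" --pt "0 0 0 0 0 0 70" --pt "0 0 0 0 0 0 70"

```text
time: 25.62
ee_pos: [0.4478, -0.3078, 0.0895]
tcp_rot: [-47.0, 90.0, -37.4]
wrist_force: [-0.2, -0.3, -0.3]
opening: 0.0657
```

Call:
carry_out --pt "0 0 0 1.5 0 0 70" --pt "0 0 0 1 0 0 70" --pt "0 0 0 0 0 0 70"

```text
time: 26.0
ee_pos: [0.4476, -0.3078, 0.0867]
tcp_rot: [141.2, 90.0, 150.7]
wrist_force: [0.0, 0.2, -0.6]
opening: 0.0661
```

Call:
carry_out --pt "0 0 0 1 0 0 70" --pt "0 0 0 1 0 0 70" --pt "0 0 0 0 0 0 70"

```text
time: 26.38
ee_pos: [0.4478, -0.3079, 0.0854]
tcp_rot: [-45.9, 90.0, -36.4]
wrist_force: [-0.9, 0.9, 4.2]
opening: 0.0657
```

Call:
carry_out --pt "0 0 0 1 0 0 70" --pt "0 0 0 0 0 0 70" --pt "0 0 0 0 0 0 70"

```text
time: 26.75
ee_pos: [0.4479, -0.308, 0.0852]
tcp_rot: [-47.6, 89.9, -38.0]
wrist_force: [-3.6, 1.8, 10.7]
opening: 0.0656
```

Contact at 3.3 mm over the rim with light force, as expected. Now turning back anticlockwise.

Call:
carry_out --pt "-6 0 0 0 0 0 70" --pt "-8 0 0 0 0 0 70" --pt "-8 0 0 0 0 0 70" --pt "-8 0 0 0 0 0 70"

```text
time: 27.25
ee_pos: [0.4485, -0.3083, 0.0853]
tcp_rot: [-71.6, 89.8, -31.8]
wrist_force: [0.8, 0.1, 8.3]
opening: 0.0661
```

Call:
carry_out --pt "-8 0 0 0 0 0 70" --pt "-8 0 0 0 0 0 70" --pt "-8 0 0 0 0 0 70"

```text
time: 27.62
ee_pos: [0.4488, -0.3083, 0.0852]
tcp_rot: [-90.5, 89.8, -26.6]
wrist_force: [2.3, 0.2, 6.1]
opening: 0.066
```

Call:
carry_out --pt "-8 0 0 0.3 0 0 70" --pt "-8 0 0 0.3 0 0 70" --pt "-8 0 0 0 0 0 70"

```text
time: 28.0
ee_pos: [0.448, -0.3072, 0.083]
tcp_rot: [-23.2, 89.9, 64.5]
wrist_force: [14.7, 2.6, -3.5]
opening: 0.0658
```

Call:
carry_out --pt "-8 0 0 0.3 0 0 70" --pt "-8 0 0 0.3 0 0 70" --pt "-6 0 0 0 0 0 70"

```text
time: 28.38
ee_pos: [0.4476, -0.3075, 0.0823]
tcp_rot: [-22.5, 89.9, 87.2]
wrist_force: [10.8, 7.0, -0.2]
opening: 0.0653
```

It has begun to drop. Pressing lightly.

Call:
carry_out --pt "0 0 0 1 0 0 70" --pt "0 0 0 1 0 0 70" --pt "0 0 0 0 0 0 70"

```text
time: 28.75
ee_pos: [0.4477, -0.3075, 0.0819]
tcp_rot: [-101.2, 89.9, 8.1]
wrist_force: [-3.3, 4.9, 11.1]
opening: 0.0646
```

```bash
python3 - <<'E'
from h import *
plan([ 0.4485, -0.3072, 0.0818 ],110)
print(sensors.get_obs()['torque'])
E
```

```text
t 28.75 pos [ 0.4477 -0.3075  0.0819] a 109.38 q [-34.5   3.7  -7.8  78.5   0.  -53.9] F [-3.3  4.9 11.1] open 0.0646
rotvec total [-0.62 -0.01  0.06]  shift in tool frame NOW mm [ 0.1 -0.8  0.1]  shift in tool frame AFTER turn [ 0.1 -0.8  0.1]
[ 1.19740125  0.71105045 -0.99014823]
```

```bash
python3 - <<'E'
from h import *
snap('wrist','w14'); a=snap('scene','s14')
cv2.imwrite('pics/s14z.png',cv2.resize(a[230:330,250:350,::-1],None,fx=6,fy=6,interpolation=cv2.INTER_CUBIC))
E
```

```text
(no output)
```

View pics/s14z.png

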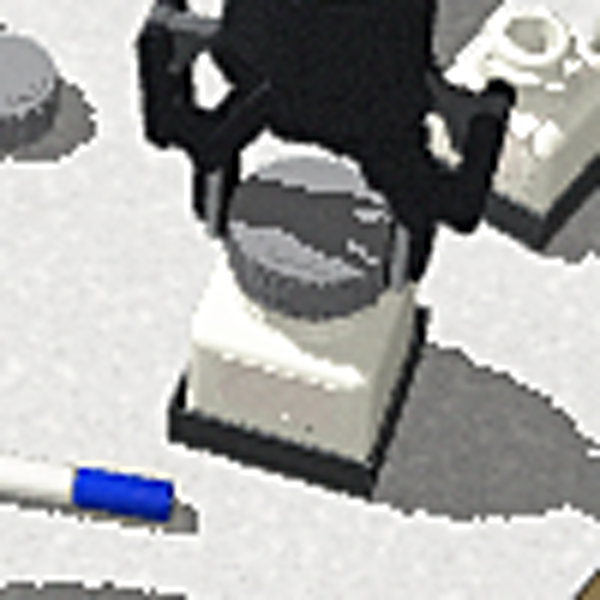

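View pics/w14.png

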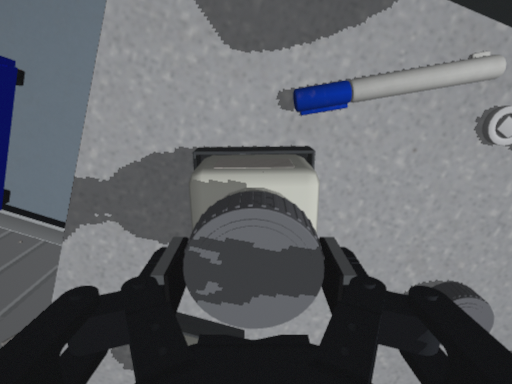

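Torque has built up, and the lid looks about 4 mm lower in the grip, so it has dropped to the back stop. I'll let go, check, and regrip.

Call:
carry_out --pt "0 0 0 0 0 0 85" --pt "0 0 0 0 0 0 100" --pt "0 0 0 0 0 0 100" --pt "0 0 0 -30 0 0 100" --pt "0 0 0 -40 -20 0 100" --pt "0 0 0 -40 -20 0 100" --pt "0 0 0 0 0 0 100" --pt "0 0 0 0 0 0 100"

```text
time: 29.85
ee_pos: [0.4852, -0.2944, 0.1897]
tcp_rot: [48.3, 89.9, 157.8]
wrist_force: [0.0, -0.1, -0.1]
opening: 0.0853
```

```bash
python3 - <<'E'
from h import *
snap('wrist','w15'); plan([.4485,-.3072,.08],110)
a=snap('scene','s15')
cv2.imwrite('pics/s15z.png',cv2.resize(a[230:330,250:350,::-1],None,fx=6,fy=6,interpolation=cv2.INTER_CUBIC))
E
```

```text
t 29.9 pos [ 0.4848 -0.2943  0.1892] a 109.55 q [-31.3   6.8   7.4  90.7  -0.  -50.8] F [-0.5  0.3 -0.3] open 0.0855
rotvec total [-0.45  0.08 -0.07]  shift in tool frame NOW mm [ 1.093e+02  3.840e+01 -1.000e-01]  shift in tool frame AFTER turn [109.2  38.5   0.3]
```

View pics/s15z.png

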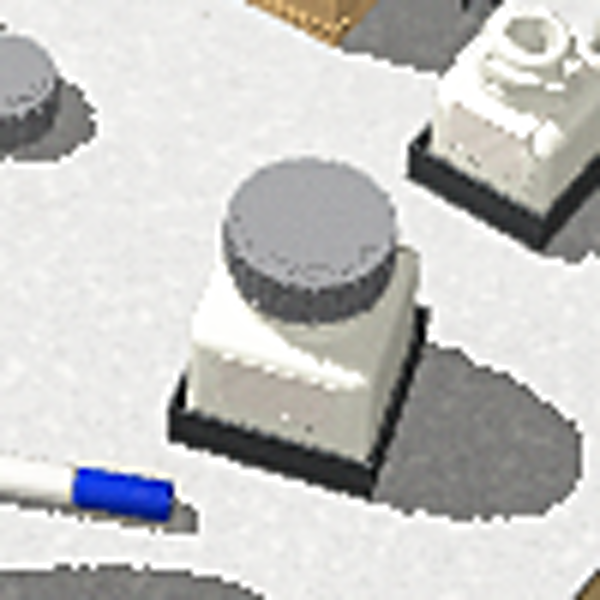

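View pics/w15.png

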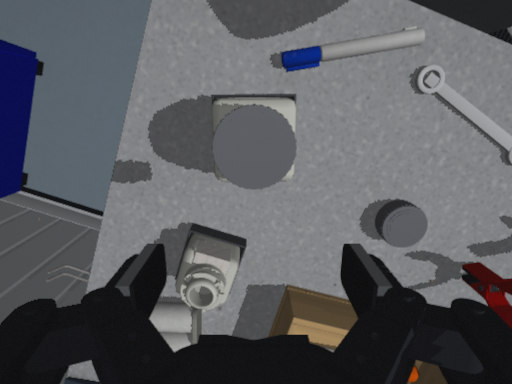

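```bash
python3 - <<'E'
from h import *
o,q,M=pose()
for z in (.097,.101,.105,.108):
    r=lidtop('w15',(254,146),o,z); s=lidtop('s15',(302,265),o,z,12,'scene'); print(z,r[0].round(4),r[1].round(4),s[0].round(4),s[1].round(4))
E
```

```text
0.097 [ 0.4484 -0.3076] 0.0638 [ 0.4518 -0.3029] 0.0576
0.101 [ 0.4479 -0.3078] 0.0627 [ 0.4489 -0.3049] 0.0573
0.105 [ 0.4473 -0.308 ] 0.0616 [ 0.446  -0.3068] 0.057
0.108 [ 0.4469 -0.3082] 0.0608 [ 0.4438 -0.3082] 0.0568
```

By size and triangulation the lid's top is at about 0.1035 m, so its centre is about 2 mm below the rim. It is on the thread starts, level and centred at (0.4478, -0.3078). I'll regrip it and screw clockwise.

```bash
python3 - <<'E'
from h import *
plan([.4478,-.3077,.077],109.5)
E
```

```text
t 29.95 pos [ 0.4847 -0.2943  0.1892] a 109.54 q [-31.3   6.8   7.3  90.7  -0.  -50.8] F [-0.3  0.5  0.8] open 0.0853
rotvec total [ 0.04  0.09 -0.08]  shift in tool frame NOW mm [112.2  39.   -0.5]  shift in tool frame AFTER turn [112.2  39.2  -0.3]
```

Call:
carry_out --pt "0 0 0 10 20 0 100" --pt "0 0 0 25 19.5 0 100" --pt "0 0 0 30 0 0 100" --pt "0 0 0 25 0 0 100" --pt "0 0 0 14 0 0 100" --pt "0 0 0 8 0 0 100" --pt "0 0 0 0 0 0 100" --pt "0 0 0 0 0 0 100"

```text
time: 30.95
ee_pos: [0.4486, -0.3079, 0.0794]
tcp_rot: [-145.1, 89.9, -35.6]
wrist_force: [-0.3, 0.8, -0.1]
opening: 0.0851
```

Call:
carry_out --pt "0 0 0 0 0 0 85" --pt "0 0 0 0 0 0 75" --pt "0 0 0 0 0 0 65" --pt "0 0 0 0 0 0 65" --pt "0 0 0 0 0 0 65" --pt "0 0 0 0 0 0 65" --squeeze 50

```text
time: 31.7
ee_pos: [0.4485, -0.3077, 0.0798]
tcp_rot: [-131.4, 89.9, -21.9]
wrist_force: [-1.4, 1.7, 6.3]
opening: 0.0652
```

Call:
carry_out --pt "5 0 0 0.4 0 0 65" --pt "7 0 0 0.6 0 0 65" --pt "7 0 0 0.6 0 0 65" --pt "7 0 0 0.6 0 0 65"

```text
time: 32.2
ee_pos: [0.4487, -0.3081, 0.0776]
tcp_rot: [-122.5, 89.9, -39.1]
wrist_force: [-0.9, -1.1, 5.8]
opening: 0.0651
```

Call:
carry_out --pt "7 0 0 0.6 0 0 65" --pt "7 0 0 0.6 0 0 65" --pt "7 0 0 0.6 0 0 65"

```text
time: 32.58
ee_pos: [0.449, -0.3083, 0.0759]
tcp_rot: [-102.5, 89.8, -40.1]
wrist_force: [0.9, -0.9, 4.3]
opening: 0.0651
```

```bash
python3 - <<'E'
from h import *
plan([.4478,-.3077,.077],60)
print(sensors.get_obs()['torque'])
snap('wrist','w16')
E
```

```text
t 32.58 pos [ 0.449  -0.3083  0.0759] a 62.33 q [-34.5   3.9  -8.2  77.7  -0.   -6.8] F [ 0.9 -0.9  4.3] open 0.0651
rotvec total [ 2.33 -0.03  0.16]  shift in tool frame NOW mm [-1.1  1.4 -0. ]  shift in tool frame AFTER turn [-1.1  1.4 -0.1]
[-0.38592507 -0.14988073 -0.02806944]
```

View pics/w16.png

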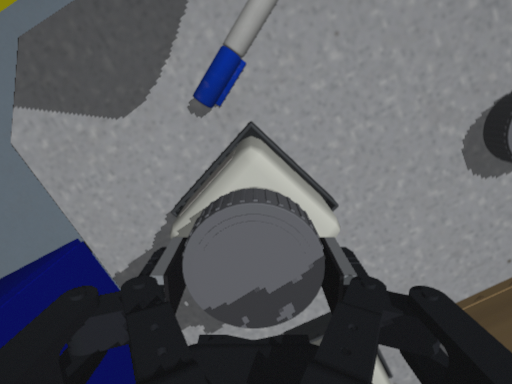

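Call:
carry_out --pt "7 0 0 0.6 0 0 65" --pt "7 0 0 0.6 0 0 65" --pt "5 0 0 0.4 0 0 65"

```text
time: 33.0
ee_pos: [0.449, -0.3083, 0.0743]
tcp_rot: [-85.1, 89.8, -41.7]
wrist_force: [1.7, -1.2, 7.1]
opening: 0.0653
```

```bash
python3 - <<'E'
from h import *
plan([.4478,-.3077,.077],45)
print(sensors.get_obs()['torque'])
E
```

```text
t 33.0 pos [ 0.449  -0.3083  0.0743] a 43.47 q [-34.5   3.9  -8.4  77.5  -0.   12.1] F [ 1.7 -1.2  7.1] open 0.0653
rotvec total [-1.53  0.01  0.17]  shift in tool frame NOW mm [-2.7  1.3 -0.4]  shift in tool frame AFTER turn [-2.7  1.3 -0.4]
[-0.34257756 -0.15408434  0.10989739]
```

Call:
carry_out --pt "6 0 0 0.5 0 0 65" --pt "5 0 0 0.4 0 0 65" --pt "0 0 0 0 0 0 65"

```text
time: 33.38
ee_pos: [0.4493, -0.3085, 0.0743]
tcp_rot: [-70.4, 89.8, -37.8]
wrist_force: [-0.1, -1.2, 10.6]
opening: 0.0648
```

```bash
python3 - <<'E'
from h import *
plan([.4478,-.3077,.077],35)
print(sensors.get_obs()['torque'])
E
```

```text
t 33.38 pos [ 0.4493 -0.3085  0.0743] a 32.59 q [-34.5   3.9  -8.4  77.4  -0.   22.9] F [-0.1 -1.2 10.6] open 0.0648
rotvec total [-2.42  0.07  0.23]  shift in tool frame NOW mm [-2.7  1.5 -0.8]  shift in tool frame AFTER turn [-2.7  1.5 -0.8]
[-0.19555909  0.05725163 -0.01404411]
```

Call:
carry_out --pt "7 0 0 0 0 0 65" --pt "7 0 0 0 0 0 65" --pt "4 0 0 0 0 0 65" --squeeze 70

```text
time: 33.75
ee_pos: [0.4484, -0.3088, 0.0744]
tcp_rot: [-89.6, 89.8, -75.0]
wrist_force: [-8.4, -1.1, 12.5]
opening: 0.0642
```

```bash
python3 - <<'E'
from h import *
plan([.4478,-.3077,.077],15)
print(sensors.get_obs()['torque'])
E
```

```text
t 33.75 pos [ 0.4484 -0.3088  0.0744] a 14.65 q [-34.5   3.9  -8.4  77.5  -0.2  40.9] F [-8.4 -1.1 12.5] open 0.0642
rotvec total [-0.35  0.    0.24]  shift in tool frame NOW mm [-2.6  1.2 -0.3]  shift in tool frame AFTER turn [-2.6  1.3 -0.3]
[-0.28239199  2.1318948   1.9584701 ]
```

The lid is tight: torque is about 2 N m and there's no further fall. Releasing, then checking.

Call:
carry_out --pt "0 0 0 0 0 0 85" --pt "0 0 0 0 0 0 100" --pt "0 0 0 0 0 0 100" --pt "0 0 0 -30 0 0 100" --pt "0 0 0 -40 -20 0 100" --pt "0 0 0 -40 -20 0 100" --pt "0 0 0 0 0 0 100" --pt "0 0 0 0 0 0 100"

```text
time: 34.75
ee_pos: [0.458, -0.3461, 0.1811]
tcp_rot: [122.4, 89.9, 137.0]
wrist_force: [-0.7, -0.1, -0.0]
opening: 0.0854
```

```bash
python3 - <<'E'
from h import *
snap('wrist','w17'); plan([.4867,-.1145,.20],15)
o,q,M=pose()
a=snap('scene','s17')
cv2.imwrite('pics/s17z.png',cv2.resize(a[140:340,200:380,::-1],None,fx=3,fy=3,interpolation=cv2.INTER_CUBIC))
print(proj('wrist',[.4485,-.3075,.0977],o))
E
```

```text
t 34.8 pos [ 0.4578 -0.3458  0.1807] a 14.58 q [-37.1   7.6   7.3  89.8   0.   38.3] F [0.1 0.2 0.4] open 0.0854
rotvec total [-0.42 -0.07 -0.1 ]  shift in tool frame NOW mm [-19.  216.6  86.2]  shift in tool frame AFTER turn [-19.3 215.9  87.7]
[253.68752913 148.06794103]
```

View pics/s17z.png

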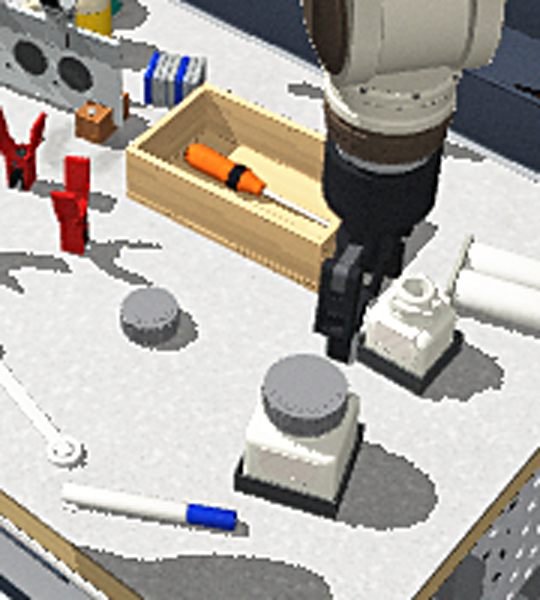

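View pics/w17.png

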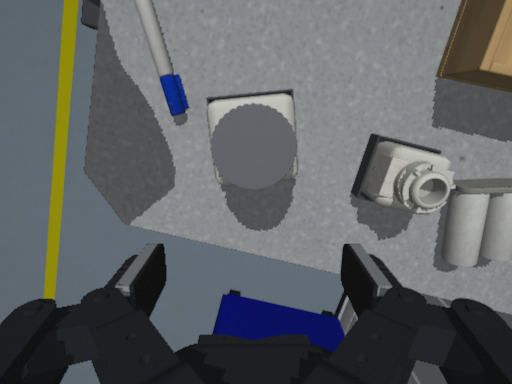

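The large lid looks level on its pot (wrist (254,146), predicted (254,148)). The small lid is still at scene (250,243).

```bash
python3 - <<'E'
from h import *
o,q,M=pose()
for z in (.0937,.0977,.1017):
    r=lidtop('w17',(254,146),o,z); s=lidtop('s17',(301,268),o,z,12,'scene'); print(z,r[0].round(4),r[1].round(4),s[0].round(4),s[1].round(4))
s0=lidtop('s15',(302,265),o,.1035,12,'scene'); print(s0)
print('small', onz('scene',(250,242),.0225), lidtop('s17',(250,242),o,.0225,12,'scene'))
t=cv2.imread('pics/w17.png')
cv2.imwrite('pics/w17b.png',cv2.resize(t[140:225,360:455],None,fx=6,fy=6,interpolation=cv2.INTER_CUBIC))
E
```

```text
0.0937 [ 0.4483 -0.3081] 0.0634 [ 0.4501 -0.3037] 0.0554
0.0977 [ 0.4482 -0.3075] 0.0623 [ 0.4473 -0.3056] 0.0551
0.1017 [ 0.448 -0.307] 0.0612 [ 0.4444 -0.3075] 0.0548
(array([ 0.44704102, -0.3060541 ]), np.float64(0.05714947073742148), (447.1812438964844, -307.3766784667969, 30.579853057861328))
small [ 0.48524223 -0.11498737  0.0225    ] (array([ 0.48602186, -0.11141829]), np.float64(0.03663989727351181), (485.2373962402344, -111.84076690673828, 22.296010971069336))
```

View pics/w17b.png

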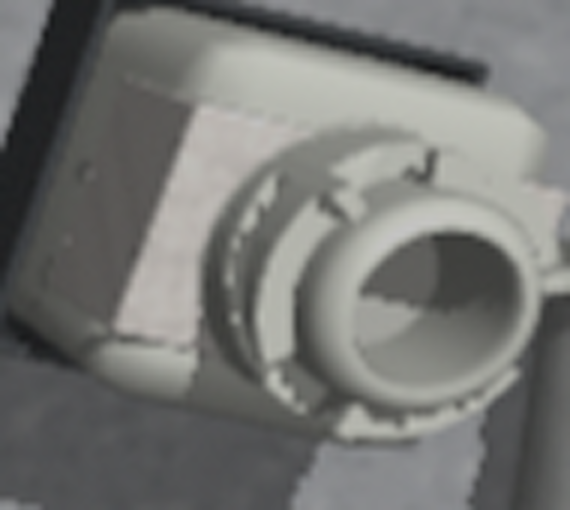

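Call:
carry_out --pt "0 0 0 -19 20 8 100" --pt "0 0 0 0 40 16 100" --pt "0 0 0 0 50 20 100" --pt "0 0 0 0 50 20 100" --pt "0 0 0 0 40 16 100" --pt "0 0 0 0 17 6 100" --pt "0 0 0 0 0 0 100" --pt "0 0 0 0 0 0 100"

```text
time: 35.85
ee_pos: [0.4868, -0.1152, 0.2012]
tcp_rot: [-97.6, 90.0, -83.1]
wrist_force: [-0.6, -0.8, 0.8]
opening: 0.0854
```

```bash
python3 - <<'E'
from h import *
plan([.4867,-.1145,.20],14.6)
o,q,M=pose()
snap('wrist','w18')
p=proj('wrist',[.4867,-.1145,.0225],o); print(p)
print(lidtop('w18',(int(p[0]),int(p[1])),o))
E
```

```text
t 35.85 pos [ 0.4868 -0.1152  0.2012] a 14.55 q [-13.3  -2.4  -0.7  91.6  -0.   62.1] F [-0.6 -0.8  0.8] open 0.0854
rotvec total [-0.05 -0.    0.02]  shift in tool frame NOW mm [1.2 0.7 0.1]  shift in tool frame AFTER turn [1.2 0.7 0.1]
[252.99932905 170.27285182]
(array([ 0.48578567, -0.11394785]), np.float64(0.04806393017726121), (485.6784973144531, -113.51182556152344, 25.319143295288086))
```

View pics/w18.png

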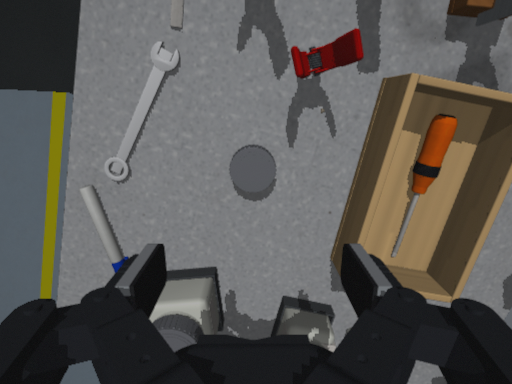

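Call:
carry_out --pt "0 0 0 25 1.5 -0.6 100" --pt "0 0 0 40 0 0 100" --pt "0 0 0 40 0 0 100" --pt "0 0 0 35 0 0 100" --pt "0 0 0 25 0 0 100" --pt "0 0 0 18 0 0 100" --pt "0 0 0 12 0 0 100" --pt "0 0 0 4 0 0 100" --pt "0 0 0 0 0 0 100" --pt "0 0 0 0 0 0 100"

```text
time: 37.15
ee_pos: [0.4865, -0.1135, 0.0029]
tcp_rot: [-27.8, 89.9, -13.2]
wrist_force: [-0.2, -0.1, 0.3]
opening: 0.0851
```

Call:
carry_out --pt "0 0 0 0 0 0 80" --pt "0 0 0 0 0 0 65" --pt "0 0 0 0 0 0 54" --pt "0 0 0 0 0 0 52" --pt "0 0 0 0 0 0 52" --pt "0 0 0 0 0 0 52" --pt "0 0 0 0 0 0 52" --squeeze 40

```text
time: 38.02
ee_pos: [0.4862, -0.1134, 0.0027]
tcp_rot: [-23.9, 90.0, -9.3]
wrist_force: [-1.8, 0.5, 5.1]
opening: 0.0512
```

Call:
carry_out --pt "0 0 0 -4 0 0 52" --pt "0 0 0 -15 0 0 52" --pt "0 0 0 -35 0 0 52" --pt "0 0 0 -45 0 0 52" --pt "0 0 0 -45 0 0 52" --pt "0 0 0 -45 -10 2 52" --pt "0 0 0 -20 -35 7 52" --pt "0 0 0 0 -50 10 52" --pt "0 0 0 0 -55 12 52" --pt "0 0 0 0 -50 10 52" --pt "0 0 0 0 -30 6 52" --pt "0 0 0 0 -12 3 52"

```text
time: 39.52
ee_pos: [0.5954, -0.3368, 0.211]
tcp_rot: [151.3, 90.0, 165.7]
wrist_force: [0.1, 0.3, -0.7]
opening: 0.0513
```

Call:
carry_out --pt "0 0 0 0 0 0 52" --pt "0 0 0 0 0 0 52"

```text
time: 39.78
ee_pos: [0.595, -0.3345, 0.2117]
tcp_rot: [-23.8, 90.0, -9.2]
wrist_force: [-0.2, 0.5, -0.6]
opening: 0.051
```

```bash
python3 - <<'E'
from h import *
plan([.595,-.335,.21],14.6)
t=snap('wrist','w19')
print(proj('wrist',[.604,-.307,.082],pose()[0]))
E
```

```text
t 39.77 pos [ 0.595  -0.3345  0.2117] a 14.57 q [-29.3  24.1  31.   96.8   0.   46.1] F [-0.2  0.5 -0.6] open 0.051
rotvec total [-0.03  0.01  0.01]  shift in tool frame NOW mm [ 1.7 -0.5 -0.1]  shift in tool frame AFTER turn [ 1.7 -0.5 -0.1]
[269.74308539 156.90410998]
```

View pics/w19.png

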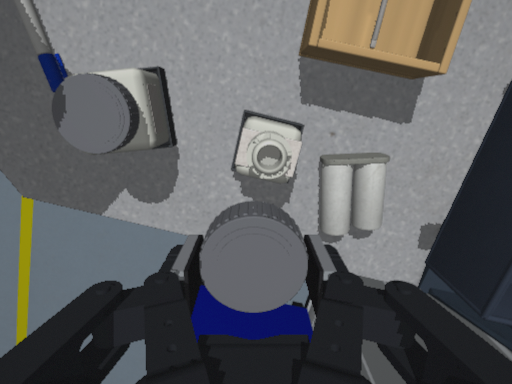

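```bash
python3 - <<'E'
import cv2
t=cv2.imread('pics/w19.png')
cv2.imwrite('pics/w19b.png',cv2.resize(t[125:190,235:310],None,fx=8,fy=8,interpolation=cv2.INTER_CUBIC))
cv2.imwrite('pics/w19c.png',cv2.resize(t[195:325,185:325],None,fx=4,fy=4,interpolation=cv2.INTER_CUBIC))
E
```

```text
(no output)
```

View pics/w19b.png

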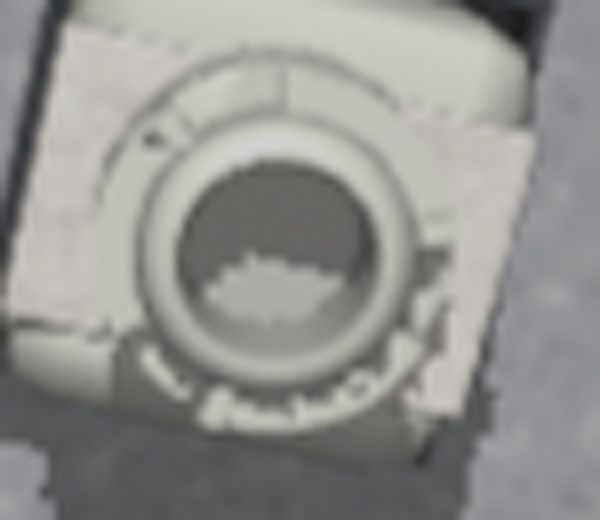

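View pics/w19c.png

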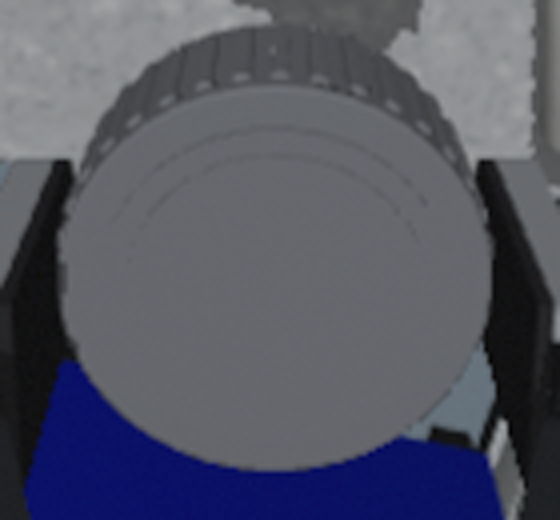

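```bash
python3 - <<'E'
from h import *
o,q,M=pose()
def mid(pts,f,off,z):
    P=np.array([onz('wrist',(off[0]+(u+.5)/f-.5,off[1]+(v+.5)/f-.5),z,o) for u,v in pts])
    return ((P[0]+P[1])/2+(P[2]+P[3])/2)/2, np.linalg.norm(P[0]-P[1]),np.linalg.norm(P[2]-P[3])
print('S outer',mid([(140,249),(413,249),(276,110),(276,388)],8,(235,125),.082))
print('S inner',mid([(178,256),(375,256),(277,160),(277,352)],8,(235,125),.082))
r=mid([(60,270),(492,270),(276,85),(276,472)],4,(185,195),q[2]+.0198); rel=M.T@(r[0]-q); print('lid',r,'rel tool',(rel*1000).round(1))
pot=np.array([.603,-.3073,.084])
t=pot-M[:,1]*rel[1]-M[:,2]*rel[2]; t[2]=.105; plan(t,14.6); print(t)
E
```

```text
S outer (array([ 0.60315816, -0.30619456,  0.082     ]), np.float64(0.03134838061813094), np.float64(0.032174651347739384))
S inner (array([ 0.60341063, -0.30689298,  0.082     ]), np.float64(0.02264066232299902), np.float64(0.02225599408102529))
lid (array([ 0.59535284, -0.33369108,  0.23157914]), np.float64(0.04987799784206204), np.float64(0.05060014966504894)) rel tool [-19.8   0.6   0.5]
t 39.83 pos [ 0.595  -0.3344  0.2118] a 14.59 q [-29.3  24.1  30.9  96.8   0.   46.1] F [-0.3  0.  -0.2] open 0.0515
rotvec total [-0.01  0.02  0.01]  shift in tool frame NOW mm [106.8  23.6  14. ]  shift in tool frame AFTER turn [106.8  23.6  14. ]
[ 0.60265095 -0.30797332  0.105     ]
```

Call:
carry_out --pt "0 0 0 5 12 7 52" --pt "0 0 0 20 12 7.4 52" --pt "0 0 0 30 0 0 52" --pt "0 0 0 30 0 0 52" --pt "0 0 0 18 0 0 52" --pt "0 0 0 10 0 0 52" --pt "0 0 0 0 0 0 52" --pt "0 0 0 0 0 0 52"

```text
time: 40.83
ee_pos: [0.6035, -0.3084, 0.0993]
tcp_rot: [-41.1, 89.9, -26.6]
wrist_force: [-0.8, -0.5, -0.5]
opening: 0.0512
```

```bash
python3 - <<'E'
from h import *
plan([ 0.6030, -0.3073, 0.084 ],14.6)
E
```

```text
t 40.83 pos [ 0.6035 -0.3084  0.0993] a 14.56 q [-27.1  22.   15.7  83.6   0.   48.4] F [-0.8 -0.5 -0.5] open 0.0512
rotvec total [-0.04  0.07  0.06]  shift in tool frame NOW mm [15.3  1.2 -0.3]  shift in tool frame AFTER turn [15.3  1.2 -0.2]
```

Call:
carry_out --pt "0 0 0 6 1.2 -0.2 52" --pt "0 0 0 4 0 0 52" --pt "0 0 0 3 0 0 52" --pt "0 0 0 2 0 0 52" --pt "0 0 0 1 0 0 52" --pt "0 0 0 0 0 0 52"

```text
time: 41.58
ee_pos: [0.6026, -0.3071, 0.0821]
tcp_rot: [-166.6, 90.0, -152.0]
wrist_force: [0.7, -0.5, 0.0]
opening: 0.051
```

Call:
carry_out --pt "0 0 0 1 0 0 52" --pt "0 0 0 1 0 0 52" --pt "0 0 0 0 0 0 52"

```text
time: 41.95
ee_pos: [0.6026, -0.307, 0.08]
tcp_rot: [118.4, 90.0, 132.9]
wrist_force: [-1.1, 0.0, -0.5]
opening: 0.0513
```

Call:
carry_out --pt "0 0 0 1 0 0 52" --pt "0 0 0 0 0 0 52" --pt "0 0 0 0 0 0 52"

```text
time: 42.32
ee_pos: [0.6026, -0.3071, 0.0791]
tcp_rot: [-21.4, 90.0, -6.9]
wrist_force: [-0.0, 0.6, -1.2]
opening: 0.0511
```

Call:
carry_out --pt "0 0 0 1 0 0 52" --pt "0 0 0 0 0 0 52" --pt "0 0 0 0 0 0 52"

```text
time: 42.7
ee_pos: [0.6026, -0.3071, 0.0781]
tcp_rot: [157.2, 90.0, 171.8]
wrist_force: [0.5, -0.8, -1.4]
opening: 0.0514
```

Call:
carry_out --pt "0 0 0 1 0 0 52" --pt "0 0 0 0 0 0 52" --pt "0 0 0 0 0 0 52"

```text
time: 43.08
ee_pos: [0.6026, -0.3071, 0.077]
tcp_rot: [135.7, 90.0, 150.3]
wrist_force: [-1.2, 0.7, 0.5]
opening: 0.0515
```

Call:
carry_out --pt "0 0 0 1 0 0 52" --pt "0 0 0 0 0 0 52" --pt "0 0 0 0 0 0 52"

```text
time: 43.45
ee_pos: [0.6026, -0.3071, 0.0761]
tcp_rot: [41.9, 90.0, 56.5]
wrist_force: [0.2, 0.3, -0.8]
opening: 0.0513
```

Call:
carry_out --pt "0 0 0 1 0 0 52" --pt "0 0 0 0 0 0 52" --pt "0 0 0 0 0 0 52"

```text
time: 43.82
ee_pos: [0.6026, -0.3071, 0.0751]
tcp_rot: [129.6, 90.0, 144.1]
wrist_force: [0.1, 0.5, 0.5]
opening: 0.0513
```

Call:
carry_out --pt "0 0 0 1 0 0 52" --pt "0 0 0 0 0 0 52" --pt "0 0 0 0 0 0 52"

```text
time: 44.2
ee_pos: [0.6026, -0.3071, 0.0741]
tcp_rot: [127.4, 90.0, 142.0]
wrist_force: [-0.2, -0.6, 0.3]
opening: 0.0511
```

Call:
carry_out --pt "0 0 0 1 0 0 52" --pt "0 0 0 0 0 0 52" --pt "0 0 0 0 0 0 52"

```text
time: 44.58
ee_pos: [0.6026, -0.3071, 0.073]
tcp_rot: [-167.3, 90.0, -152.7]
wrist_force: [0.2, 0.3, -1.3]
opening: 0.051
```

Call:
carry_out --pt "0 0 0 1 0 0 52" --pt "0 0 0 0 0 0 52" --pt "0 0 0 0 0 0 52"

```text
time: 44.95
ee_pos: [0.6027, -0.3072, 0.0724]
tcp_rot: [-49.0, 90.0, -34.4]
wrist_force: [0.2, 0.3, 2.8]
opening: 0.051
```

Call:
carry_out --pt "0 0 0 1 0 0 52" --pt "0 0 0 0 0 0 52" --pt "0 0 0 0 0 0 52"

```text
time: 45.32
ee_pos: [0.6028, -0.3072, 0.0723]
tcp_rot: [-43.9, 89.9, -29.4]
wrist_force: [-2.9, 0.8, 8.0]
opening: 0.0512
```

The small lid dropped straight onto its thread start, at 3.1 mm below the rim. Screwing clockwise.

Call:
carry_out --pt "5 0 0 0.3 0 0 52" --pt "7 0 0 0.6 0 0 52" --pt "7 0 0 0.6 0 0 52" --pt "7 0 0 0.6 0 0 52" --squeeze 50

```text
time: 45.82
ee_pos: [0.6031, -0.3076, 0.0702]
tcp_rot: [-27.1, 89.9, -38.7]
wrist_force: [-0.6, -1.4, 7.7]
opening: 0.051
```

Call:
carry_out --pt "7 0 0 0.6 0 0 52" --pt "7 0 0 0.6 0 0 52" --pt "7 0 0 0.6 0 0 52"

```text
time: 46.2
ee_pos: [0.6031, -0.3077, 0.0684]
tcp_rot: [-7.3, 89.9, -40.0]
wrist_force: [-0.4, -2.3, 7.8]
opening: 0.051
```

```bash
python3 - <<'E'
from h import *
plan([ 0.6030, -0.3073, 0.0679 ],-32)
print(sensors.get_obs()['torque'])
E
```

```text
t 46.2 pos [ 0.6031 -0.3077  0.0684] a -32.68 q [-27.   22.2  12.5  80.2  -0.   95.7] F [-0.4 -2.3  7.8] open 0.051
rotvec total [-0.68  0.13  0.02]  shift in tool frame NOW mm [ 0.5  0.3 -0.3]  shift in tool frame AFTER turn [ 0.5  0.3 -0.3]
[-0.25104839  0.14892389  0.04804798]
```

Call:
carry_out --pt "6 0 0 0.4 0 0 52" --pt "6 0 0 0.3 0 0 52" --pt "6 0 0 0 0 0 52" --squeeze 60

```text
time: 46.58
ee_pos: [0.6033, -0.3075, 0.0682]
tcp_rot: [22.2, 89.8, -28.4]
wrist_force: [-2.3, 1.2, 10.3]
opening: 0.0507
```

```bash
python3 - <<'E'
from h import *
plan([ 0.6030, -0.3073, 0.0679 ],-50)
print(sensors.get_obs()['torque'])
E
```

```text
t 46.58 pos [ 0.6033 -0.3075  0.0682] a -50.64 q [-27.   22.2  12.5  80.2  -0.  113.6] F [-2.3  1.2 10.3] open 0.0507
rotvec total [-0.64  0.15 -0.06]  shift in tool frame NOW mm [ 0.3 -0.1 -0.3]  shift in tool frame AFTER turn [ 0.3 -0.1 -0.3]
[0.35160395 0.50380583 0.12618739]
```

Call:
carry_out --pt "7 0 0 0 0 0 50" --pt "7 0 0 0 0 0 50" --pt "7 0 0 0 0 0 50" --squeeze 75

```text
time: 46.95
ee_pos: [0.6058, -0.306, 0.0683]
tcp_rot: [79.5, 89.6, 8.1]
wrist_force: [15.4, 5.8, 4.0]
opening: 0.0502
```

```bash
python3 - <<'E'
from h import *
plan([ 0.6030, -0.3073, 0.0679 ],-70)
print(sensors.get_obs()['torque'])
E
```

```text
t 46.95 pos [ 0.6058 -0.306   0.0683] a -71.44 q [-26.9  22.2  12.5  80.    0.2 134.5] F [15.4  5.8  4. ] open 0.0502
rotvec total [-1.44  0.08 -0.42]  shift in tool frame NOW mm [ 0.3 -3.1  0.3]  shift in tool frame AFTER turn [ 0.4 -3.1  0.3]
[ 1.17766746 -3.05572873  2.04595417]
```

Tight: about 2 N m, and the pads have begun to roll. I'll release, retreat and inspect.

Call:
carry_out --pt "0 0 0 0 0 0 65" --pt "0 0 0 0 0 0 85" --pt "0 0 0 0 0 0 100" --pt "0 0 0 0 0 0 100" --pt "0 0 0 -30 0 0 100" --pt "0 0 0 -40 -15 0 100" --pt "0 0 0 -50 -20 0 100" --pt "0 0 0 -30 0 0 100" --pt "0 0 0 0 0 0 100" --pt "0 0 0 0 0 0 100"

```text
time: 48.2
ee_pos: [0.5693, -0.3182, 0.2154]
tcp_rot: [-138.5, 89.9, 150.0]
wrist_force: [-0.3, 0.2, -1.1]
opening: 0.0857
```

```bash
python3 - <<'E'
from h import *
plan([ 0.6030, -0.3073, 0.2 ],-70)
o,q,M=pose()
snap('wrist','w20'); print(proj('wrist',[.603,-.307,.0877],o))
a=snap('scene','s20')
cv2.imwrite('pics/s20z.png',cv2.resize(a[180:330,240:390,::-1],None,fx=4,fy=4,interpolation=cv2.INTER_CUBIC))
E
```

```text
t 48.2 pos [ 0.5693 -0.3182  0.2154] a -71.43 q [-29.2  19.5  25.3  95.9   0.  132.2] F [-0.3  0.2 -1.1] open 0.0857
rotvec total [-1.43 -0.05  0.04]  shift in tool frame NOW mm [15.4 35.4  0.4]  shift in tool frame AFTER turn [15.4 35.4  1.3]
[252.37372217 146.18520119]
```

View pics/s20z.png

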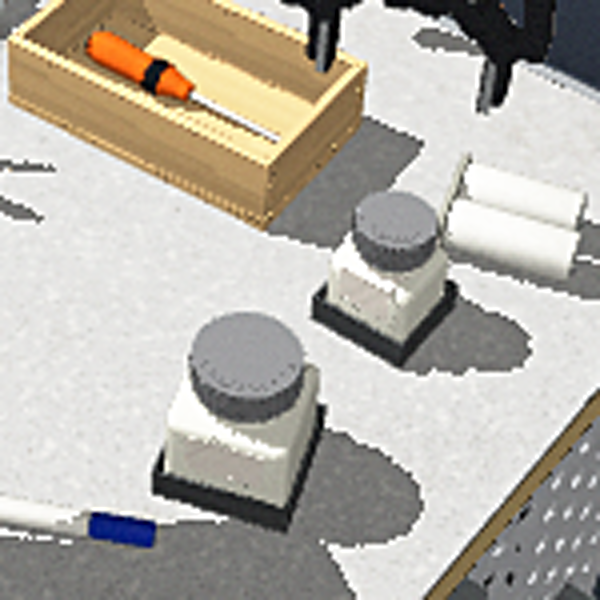

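View pics/w20.png

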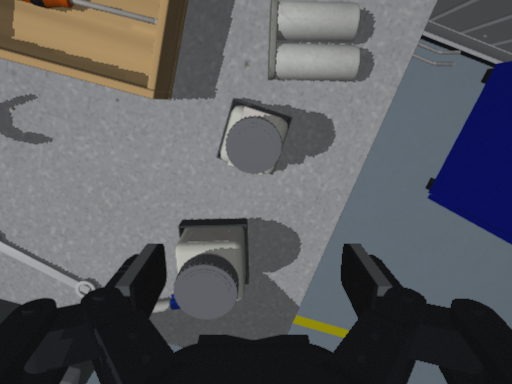

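Both lids sit level on their pots, at wrist (254,145) and (206,291). Measuring their heights.

```bash
python3 - <<'E'
from h import *
o,q,M=pose()
for z in (.0837,.0877,.0917):
    r=lidtop('w20',(254,145),o,z); print('S',z,r[0].round(4),r[1].round(4))
for z in (.0937,.0977,.1017):
    r=lidtop('w20',(206,291),o,z); print('L',z,r[0].round(4),r[1].round(4))
# two-view lid top centre
for nm,f,w,s in [('S','w20',(254.0,144.5),(240+396/4-.4,180+222/4-.4)),('L','w17',None,None)]:
    if w: print(nm,two(ray('wrist',w,o),ray('scene',s)))
g=cv2.imread('pics/s20.png')
E
```

```text
S 0.0837 [ 0.6027 -0.3076] 0.0483
S 0.0877 [ 0.6033 -0.3075] 0.0476
S 0.0917 [ 0.6038 -0.3073] 0.0469
L 0.0937 [ 0.4426 -0.3077] 0.0586
L 0.0977 [ 0.4456 -0.3076] 0.0577
L 0.1017 [ 0.4486 -0.3074] 0.0568
S (array([ 0.60364553, -0.307102  ,  0.08262067]), np.float64(0.0015759055173948458))
```

```bash
python3 - <<'E'
from h import *
g=cv2.imread('pics/s20.png')
big=cv2.resize(g[180:330,240:390],None,fx=4,fy=4,interpolation=cv2.INTER_CUBIC)
for (x,y,rim,r) in [(.4483,-.3073,.094,.033),(.6033,-.307,.084,.026)]:
    for dz,col in [(0,(0,0,255)),(.003,(0,255,0))]:
        for zz,rr in [(rim-.0076+.01125,r-.001),(rim-.0076-.01125,r)]:
            P=[proj('scene',[x+rr*np.cos(t),y+rr*np.sin(t),zz+dz]) for t in np.linspace(0,6.28,40)]
            for p in P: cv2.circle(big,(int((p[0]-240+.5)*4),int((p[1]-180+.5)*4)),1,col,-1)
cv2.imwrite('pics/s20o.png',big)
E
```

```text
(no output)
```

View pics/s20o.png

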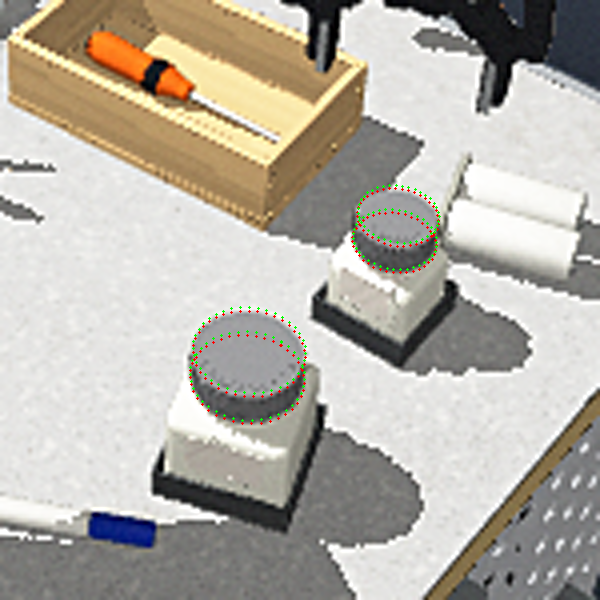

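Both lids match the home outlines. Last, a check of the clamps and bystanders.

```bash
python3 - <<'E'
from h import *
a=snap('scene','s21')
cv2.imwrite('pics/s21z.png',cv2.resize(a[90:240,120:320,::-1],None,fx=4,fy=4,interpolation=cv2.INTER_CUBIC))
E
```

```text
(no output)
```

View pics/s21z.png

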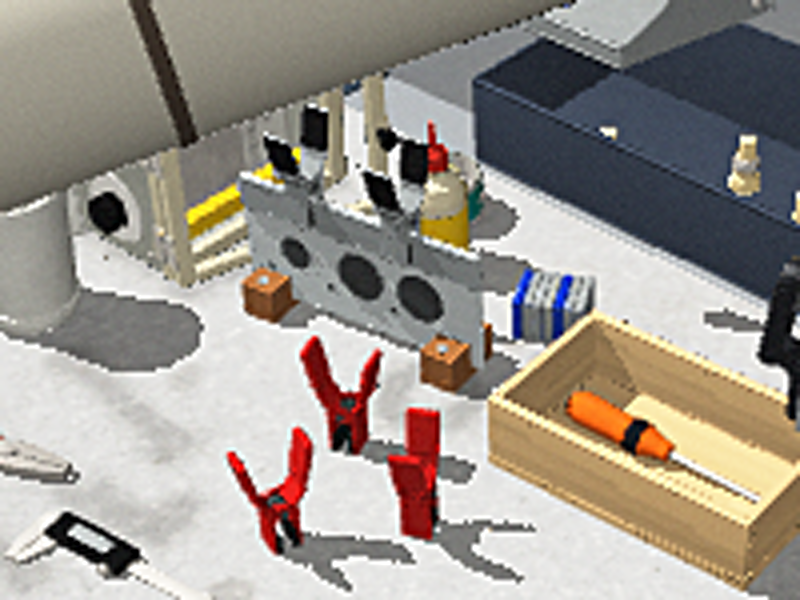

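Both clamps are upright on the panel edge, the oil bottle is standing, and the robot is clear. Handing in.

```bash
python3 - <<'E'
from h import *
print(job_done())
E
```

```text
the job is handed in; nothing more can be done
None
```

I moved both clamps onto the panel, screwed both lids home and handed the job in at about 48 s of robot time. `job_done` gave no verdict.

- **Clamps:** Only two clamps were on the tray wall. I moved them to about 45 mm either side of the middle of the panel edge, so roughly 90 mm apart. In the last pictures both stand square over the strip and panel. I could not measure their bite force.
- **Large lid:** It set on 3.3 mm over the rim, dropped onto the thread when turned back about 100°, then fell about 5.5 mm over about 77° clockwise. It ended tight at about 2 N m.
- **Small lid:** It dropped straight onto its thread and was screwed to the same tightness. By the tool height its centre ended 7.2 mm below the rim, against 7.6 mm nominal; the limit is 6.4 mm.
- **Last checks:** Both lids look level and centred to about 1 mm. The home outlines I drew on the scene picture fit both. The oil bottle is standing and the red look-alikes were not touched. The gripper is open and clear of everything.
- **Disagreements:**
  - Picture heights scatter by a few millimetres. The two-view height of the small lid's top came out 5 mm below nominal, and the last wrist-view fit of the large lid was skewed because part of it was hidden. For "fully home" I relied on the tool height and the torque.
  - The pads rolled about 3 mm on the small lid during the final tightening, and the lid still looked level afterwards.

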